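Fit the shaker holder into the seasoning rail

TASK

Get the seasoning rail ready for service: draw its bolt fully back, enter the black holder at the rail's open end and slide it fully home against the end stop, then push the bolt fully shut behind it, and last stand the salt shaker upright in the holder's tray. Leave the other things on the table where they are.

Things in the scene. Friction and masses are not known exactly. Their poses are not given: they have to be found in the camera images.
- rail: Steel rail fixed on the table: two rails, 75 mm between walls, with lips turned inward (54 mm apart, underside 11, top 15 mm high) that bar entry from above; the table is the track's floor. Origin on the table midway between the rails; +y runs from open mouth to end stop, z up, bolt on the -x side. Rails y = -86 to 80 mm. The bolt's bracket, 39 mm high, fills x = -45 to -80, y = -59 to -85 mm.
- rail_mouth (a point): Middle of the rail's open end, at table height: rail frame (0, -112, 0) mm. Flared guides, 15 mm high and without lips, lead from here (about 95 mm apart) to the rails at y = -86 mm (75 mm apart).
- rail_stop (a point): Middle of the end stop's face, at table height: rail frame (0, 70, 0) mm; the stop is 30 mm high. The holder's front edge rests against it when home, the holder's origin then lying 5 mm on the +y side of the rail's origin.
- bolt (a joint): Sliding bolt across the mouth end, in m: 0 = shut (its bar, 11 mm wide, 21 to 33 mm high, crosses the track at rail y = -72 mm, the tip 15 mm past the track's middle); 0.058 = fully drawn back toward the rail's -x side, track free. It starts shut or nearly so, slides with about 1.5 N of friction and stays where it is left. Home, the holder's fin ends 7 mm ahead of the bar.
- bolt_knob (a point): Top of the bolt's upright knob, 81 mm above the table; it moves with the bolt along the rail's x axis, at rail x = -94 mm when shut and -152 mm when drawn back. The knob is a round steel post 14 mm in diameter from 33 mm up to 75 mm, with an 18 mm black cap 6 mm high.
- holder: Loose black plastic holder, 130 long (y), 70 wide (x) mm, about 0.3 kg. Origin under the centre of its foot; +y is its front, which enters the rail first. Foot plate 8 mm thick; above it a 48 mm wide neck up to 18 mm; on that a square tray in front, 66 mm wide, rim 44 mm high, and an upright grip fin behind. It starts to the right of the rail, front roughly toward the mouth.
- holder_tray (a point): Centre of the tray's inner floor, 20 mm above the holder's underside: holder frame (0, 30, 20) mm. The tray is 58 x 58 mm inside, walls 24 mm deep inside.
- holder_fin (a point): Middle of the top edge of the grip fin: holder frame (0, -42, 80) mm. The fin is 12 mm thick (x), 44 mm long (y = -64 to -20 mm) and stands from 18 to 80 mm above the holder's underside.
- salt_shaker: Small clear salt shaker with grey domed top, 90 mm tall, about 0.1 kg, standing (its base is not quite flat: it may lean 0.05 rad). Origin at the centre of its base, z up. Round body of 44 mm diameter at its widest, up to 70 mm; top 34 mm in diameter.
- tall_shaker: Bystander: white bottle with blue cap, 58 mm in diameter, 150 mm tall, standing. Origin at the centre of its base. It may trade places with the salt shaker or the label roll.
- label_roll: Bystander: white roll of labels lying flat on the near part of the table (a like roll far to the right is part of the furniture), 62 mm in diameter, 28 mm high. Origin at the centre of its underside.
- lidded_cup: Bystander: plastic cup with blue lid, 86 x 78 mm, 59 mm high. Origin at the centre of its base.
- jug: Bystander: clear measuring jug, 120 x 91 mm, 129 mm high. Origin at the middle of its base.
Things that resemble listed ones, but are neither listed nor needed, are in the scene too. Several things look just like the salt_shaker: the one meant starts nearest to the robot's base.

How it is judged:
By the outcome, as a careful person would: the job done as asked, in the order asked, and still so for the second after the job is handed in, with the robot touching nothing.
It also fails if it takes over 72 s, if anything falls off the work surface, if the arm or the gripper's body presses on something with over 40 N, if the wrist force passes 120 N, or if a joint passes its speed limit or range.

ROBOT

A 7-joint arm with a two-finger parallel gripper is mounted at the origin on a cart in front of the work surface, level with it; the furniture and walls round the work are solid. World frame = base frame: x ahead of the robot, y to its left, z up, the work surface at z = 0. Lengths are in m, angles in rad, forces in N, time in s.
With the tool pointing down it reaches from about 0.425 to 0.875 m from the base axis. Payload 4.7 kg.
Tool frame: the origin (TCP) lies at the very end of the fingers, on their centre line; the grasp point (between the pads) lies 19 mm behind it; z points along the fingers, y is the line along which they close (so a half turn about z gives the same grasp; the last joint's range is limited). The gripper opens to 87 mm and grips with 3 to 60 N. Pads are 19 mm wide; open, the fingers measure 117 mm over their backs; the gripper's body (75 mm by 190 mm) begins 51 mm behind the grasp point.
Start: joints at [-1.313, 0.321, -0.07, 1.45, 0.023, 1.371, -0.057], TCP at [0.157, 0.631, 0.223] pointing down, gripper open.
Joint ranges: [-2.86, 2.86], [-0.3, 2.09], [-1.38, 1.24], [0.06, 2.45], [-1.56, 4.7], [0.09, 2.05], [-2.69, 2.69]. Speed limits (rad/s): [2.57, 2.57, 3.14, 3.14, 3.14, 3.14, 3.14].

INTERFACE

Orientations are given as a rotation vector (axis times angle).
In Python, from bench import ctrl, vision gives the robot as it stands.
- The arm moves only by the tool jog_arm, never from a script. Its argument "increments" is a list of rows, each an object of numbers: "tx", "ty", "tz": the shift along the tool's x, y, z in mm; "wx", "wy", "wz": the turn, a rotation vector about the tool's x, y, z in rad; "gripper": the opening, from 0 (shut) to 1 (fully open). In form: [{"tx": .., "ty": .., "tz": .., "wx": .., "wy": .., "wz": .., "gripper": ..}, ...]. A call has exactly 5 rows; each row is the pose to reach, as a shift and turn from the pose commanded when the call began, along the tool's axes at that moment; what a row does not reach only later rows make up. A row lasts 1/12 s, in which the tool goes at most 41.7 mm and 7.16 degrees, less where a joint would pass 70% of its speed; a pose out of reach is approached as far as the arm can. A call with a gripper value outside its range is refused whole. The fingers move at their own pace and stop on an object; "grip_force" is the grip in N (left out, the last holds). Time passes only in rows, so rows that repeat a pose let the fingers close, or fill a call up. It gives the time, the measured TCP pose, the force, the opening and the grip force at its end, in the units of the state.
- ctrl.get_state(): the state, without advancing time (a new reading comes with each control period).
- vision.get_image(name): name is "side" or "top"; returns a dict with "color" (384x512x3 uint8, blue, green, red), "fx", "fy", "cx", "cy" (pixels), "extrinsics" (4x4, takes a point from world to camera coordinates). Camera axes: x right, y down, z forward; pixel columns grow to the right and rows downward; lengths in m; the calibration is good to about 2 mm. A picture is of the moment at which its call begins. There is no depth.
- ctrl.close_job(): hands the job in; it is judged then, once.
Trained networks look in the newest picture that a camera, given by its name, has taken for a name from the list of things; names that differ only in an ending like _2 or _b are one class to them, and where a whole thing is asked for, a point or a joint stands for the part that bears it (a point fixed in the world has none). Each returns a list of dicts, best first, with "conf" (0 to 1); they miss things now and then, are a little off and sometimes report something else, mostly with a low value. They report only what shows in the picture. A call takes as long as a camera call. They do not tell look-alikes from the thing itself.
- vision.spot_in(camera, thing): "bbox" ([left, top, right, bottom] in pixels, round what is visible of it).
The state is a dict: "time": time; "joint_positions": joint angles; "qd": joint speeds; "joint_torque": joint torques, N m; "position": TCP position; "tool_rot": TCP orientation; "ft_force": force on the tool from outside, world axes, zero at the start; "torque": the same for the moment, N m; "grip_width": opening from 0.0 (shut) to 1.0 (fully open); "grip_force": force on a finger pad.
Only numpy, scipy, OpenCV 4.12 (cv2) and the standard library are available. Lean on these libraries where they do the work, as an engineer would, in place of code of your own. Each camera call takes 0.05 s, during which the arm holds its last target. There are 200 camera calls.

## Working session

There is one attempt and no reset: what is moved stays moved. The work goes in short steps, Python scripts to look and compute and a tool call to move; the robot and the scene stay as the last step left them, time stands still between calls to the robot, and variables do not carry over. Pictures are saved under pics/ and viewed, at most 10 in all, crops included, and the job is handed in when it is done.

Besides the shell and the picture viewer there is one more tool, called after "Call:" as name(argument=value, ...), one argument or row to a line, values as JSON. jog_arm: Moves the arm, as the interface text tells. Its arguments: {"type":"object","properties":{"increments":{"type":"array"},"grip_force":{"type":"number"}},"required":["increments"]}

```bash
ls; mkdir -p pics
cat > h.py <<'E'
import numpy as np, cv2
from bench import ctrl, vision
from scipy.spatial.transform import Rotation as R
def ray(im,u,v):
    T=np.array(im["extrinsics"]);Rm=T[:3,:3];t=T[:3,3]
    d=Rm.T@np.array([(u-im["cx"])/im["fx"],(v-im["cy"])/im["fy"],1]);return -Rm.T@t,d
def at_z(im,u,v,z):
    c,d=ray(im,u,v);return c+d*(z-c[2])/d[2]
def proj(im,p):
    T=np.array(im["extrinsics"]);q=T[:3,:3]@np.asarray(p)+T[:3,3]
    return np.array([im["fx"]*q[0]/q[2]+im["cx"],im["fy"]*q[1]/q[2]+im["cy"]])
E
python3 - <<'E'
from h import *
for c in("top","side"):
    im=vision.get_image(c);cv2.imwrite(f"pics/{c}0.png",cv2.resize(im["color"],(800,600),interpolation=cv2.INTER_CUBIC))
    print(c,im["fx"],im["cx"],im["cy"],np.round(im["extrinsics"],3).tolist())
    for n in("rail","bolt_knob","holder","holder_fin","holder_tray","salt_shaker","tall_shaker","label_roll","lidded_cup","jug"):
        for d in vision.spot_in(c,n)[:5]:
            b=d["bbox"];p=at_z(im,(b[0]+b[2])/2,(b[1]+b[3])/2,.03)
            print(n,round(d["conf"],2),np.round(b).tolist(),np.round(p[:2],3))
s=ctrl.get_state();print(s["position"],s["tool_rot"],s["time"],s["grip_width"])
E
```

```text
pics
top 428.524262034683 254.38460436184855 192.27481010229778 [[-0.001, -1.0, -0.007, -0.062], [-0.992, 0.002, -0.123, 0.557], [0.123, 0.007, -0.992, 1.305], [0.0, 0.0, 0.0, 1.0]]
rail 0.92 [171.0, 154.0, 236.0, 203.0] [0.602 0.098]
rail 0.32 [320.0, 127.0, 342.0, 155.0] [ 0.72  -0.308]
bolt_knob 0.63 [218.0, 166.0, 227.0, 203.0] [0.582 0.037]
holder 0.6 [302.0, 190.0, 347.0, 214.0] [ 0.526 -0.282]
holder 0.56 [173.0, 154.0, 231.0, 201.0] [0.603 0.102]
holder_fin 0.77 [306.0, 189.0, 347.0, 212.0] [ 0.531 -0.287]
holder_tray 0.69 [301.0, 188.0, 349.0, 213.0] [ 0.531 -0.283]
holder_tray 0.6 [219.0, 173.0, 228.0, 202.0] [0.572 0.034]
salt_shaker 0.68 [360.0, 251.0, 374.0, 269.0] [ 0.346 -0.407]
salt_shaker 0.64 [276.0, 225.0, 293.0, 238.0] [ 0.434 -0.156]
salt_shaker 0.56 [377.0, 233.0, 395.0, 246.0] [ 0.41  -0.469]
salt_shaker 0.49 [337.0, 231.0, 354.0, 244.0] [ 0.416 -0.344]
tall_shaker 0.79 [124.0, 223.0, 153.0, 243.0] [0.43  0.298]
tall_shaker 0.66 [302.0, 189.0, 348.0, 216.0] [ 0.525 -0.284]
label_roll 0.9 [112.0, 190.0, 132.0, 212.0] [0.531 0.352]
lidded_cup 0.78 [323.0, 129.0, 
[... 661 characters left out ...]
.388]
salt_shaker 0.7 [216.0, 237.0, 231.0, 268.0] [ 0.419 -0.294]
salt_shaker 0.66 [222.0, 207.0, 240.0, 242.0] [ 0.442 -0.144]
salt_shaker 0.57 [211.0, 270.0, 234.0, 310.0] [ 0.416 -0.449]
tall_shaker 0.91 [219.0, 140.0, 236.0, 182.0] [0.442 0.415]
label_roll 0.45 [246.0, 164.0, 259.0, 174.0] [0.536 0.307]
label_roll 0.3 [254.0, 177.0, 304.0, 208.0] [0.609 0.061]
lidded_cup 0.77 [326.0, 232.0, 352.0, 261.0] [ 0.718 -0.305]
lidded_cup 0.73 [244.0, 160.0, 260.0, 174.0] [0.538 0.328]
jug 0.86 [285.0, 255.0, 342.0, 331.0] [ 0.613 -0.484]
jug 0.63 [326.0, 231.0, 352.0, 264.0] [ 0.716 -0.308]
[0.15695154 0.63079166 0.22261722] [3.82013227e-01 3.11822334e+00 1.85537445e-04] 1.1 1.0005668452826428
```

View pics/top0.png

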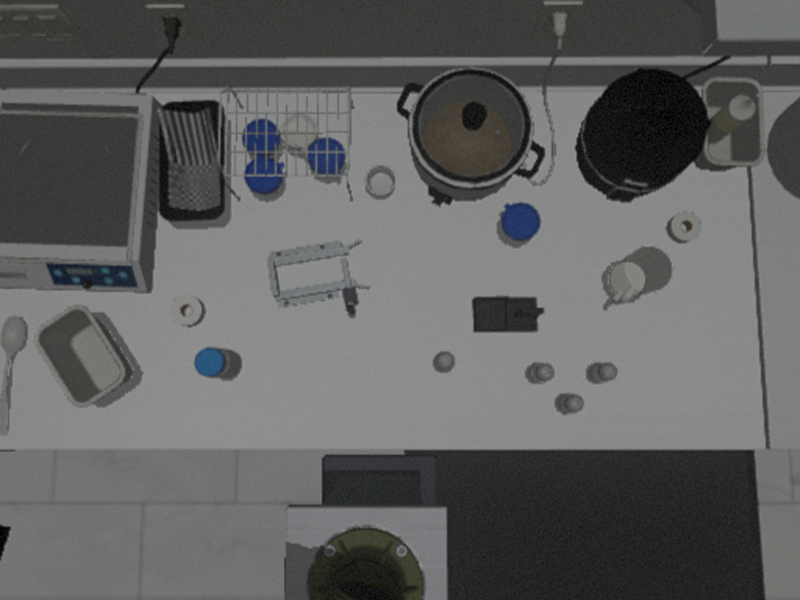

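Run:
```python
from h import *
t=cv2.imread("pics/top0.png");s=vision.get_image("side")["color"];im=vision.get_image("top")["color"]
cv2.imwrite("pics/t1.png",cv2.resize(im[140:260,160:320],(800,600),interpolation=cv2.INTER_CUBIC))
cv2.imwrite("pics/s1.png",cv2.resize(s[150:300,180:380],(800,600),interpolation=cv2.INTER_CUBIC))
```

```text
(no output)
```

View pics/s1.png

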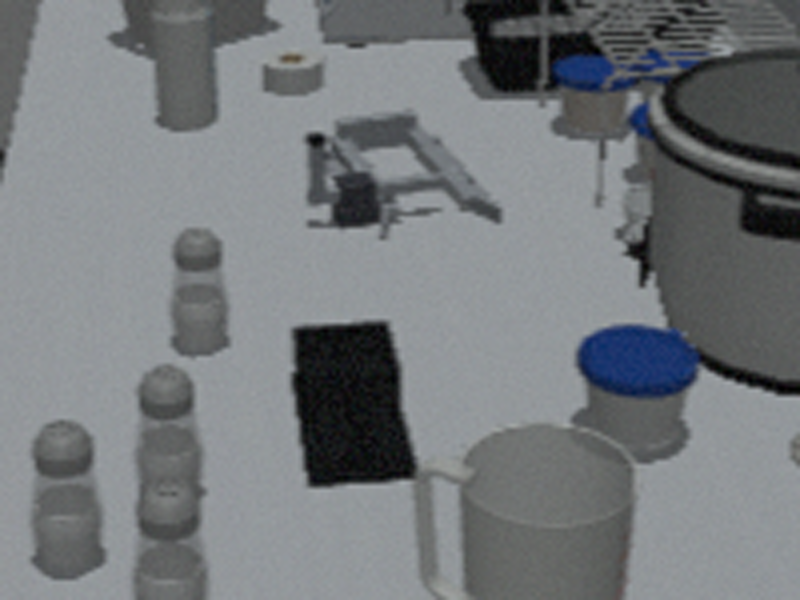

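View pics/t1.png

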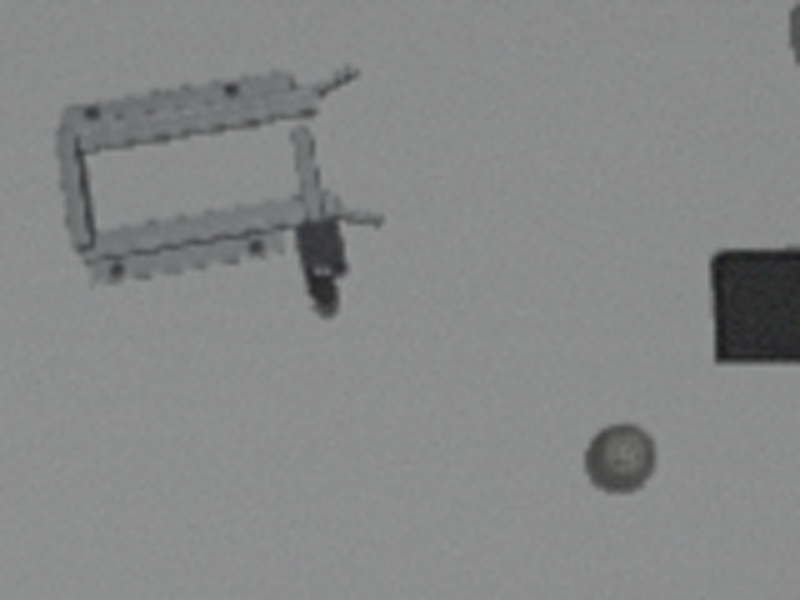

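Top view: rail at (270–360, 240–310) with stop left and mouth right; the bolt knob at (350,295), toward the robot; holder at (475–540, 297–332), tray facing the mouth. Four look-alike shakers in the enlarged views, at top0 px (443,361), (540,372), (569,403), (602,372), with base distances ≈0.46, 0.54, 0.53, 0.62 m. The meant one is (443,361), nearest the base (t1 crop at (620,458)), standing alone.

```bash
cat > fit.py <<'E'
from h import *
from scipy.optimize import minimize, least_squares
def box(x0,x1,y0,y1,z0,z1): return np.array([[x,y,z] for x in(x0,x1) for y in(y0,y1) for z in(z0,z1)])/1000
HOLD=[box(-35,35,-65,65,0,8),box(-33,33,-3,63,18,44),box(-24,24,-65,65,8,18),box(-6,6,-64,-20,18,80)]
def tf(p,P): 
    c,s=np.cos(p[2]),np.sin(p[2]);P=np.asarray(P,float);return np.c_[p[0]+c*P[:,0]-s*P[:,1],p[1]+s*P[:,0]+c*P[:,1],P[:,2]+(p[3] if len(p)>3 else 0)]
def mask(im,p,boxes,S=4):
    m=np.zeros((384*S,512*S),np.uint8)
    for b in boxes:
        q=np.array([proj(im,x) for x in tf(p,b)])*S+(S-1)/2
        cv2.fillConvexPoly(m,cv2.convexHull(q.astype(np.float32)).round().astype(np.int32),255)
    return cv2.resize(m,(512,384),interpolation=cv2.INTER_AREA)/255.
def fit_holder(ims,p0,thr=75,pad=40):
    cs=[]
    for im in ims:
        g=im["color"].max(2).astype(float); u,v=proj(im,[p0[0],p0[1],.03]).astype(int)
        sl=(slice(v-pad,v+pad),slice(u-pad,u+pad))
        cs.append((im,sl,np.clip((120-g[sl])/80,0,1)))
    f=lambda p:sum(((mask(i,p,HOLD)[s]-d)**2).sum() for i,s,d in cs)
    best=min((minimize(f,np.array(p0)+[a,0,b],method="Nelder-Mead",options=dict(initial_simplex=np.array(p0)+[a,0,b]+np.array([[0,0,0],[.01,0,0],[0,.01,0],[0,0,.1]]),maxiter=120)) for a in(0,) for b in(-.1,.1)),key=lambda r:r.fun)
    return best.x,best.fun
def draw(im,img,S,u0,v0,p,lines,col):
    for L in lines:
        q=np.array([proj(im,x) for x in tf(p,np.array(L)/1000.)])
        q=((q-[u0,v0]+.5)*S-.5).round().astype(int)
        cv2.polylines(img,[q],False,col,1,cv2.LINE_AA)
E
python3 - <<'E'
from fit import *
T=vision.get_image("top");S=vision.get_image("side")
print(fit_holder([T,S],[.525,-.285,0.05]),fit_holder([T],[.525,-.285,0.05]))
o=lambda u,v:(160+(u+.5)/5-.5,140+(v+.5)/5-.5)
# constraint: pixel at height z must have rail coordinate (x or y) = val
C=[((85,151),.013,0,.027),((200,131),.013,0,.027),((315,112),.013,0,.027),((78,160),.03,1,.07),((88,240),.03,1,.07),
   ((300,130),.033,1,-.072),((312,190),.033,1,-.072),((326,300),.081,1,-.072),((320,222),.039,0,-.045),((298,240),.039,1,-.059)]
def res(p):
    r=[]
    for (u,v),z,ax,val in C:
        P=at_z(T,*o(u,v),z)[:2]-p[:2];c,s=np.cos(p[2]),np.sin(p[2])
        r.append((c*P[0]+s*P[1] if ax==0 else -s*P[0]+c*P[1])-val)
    return np.array(r)
r=least_squares(res,[.6,.1,.15],loss="soft_l1",f_scale=.003);p=r.x;print("rail",p,np.round(res(p)*1000,1))
P=at_z(T,*o(326,305),.081);c,s=np.cos(p[2]),np.sin(p[2]);d=P[:2]-p[:2];print("knob",P,"rail x",c*d[0]+s*d[1], -s*d[0]+c*d[1])
Lr=[[(27,-86,15),(27,80,15)],[(-27,-86,15),(-27,80,15)],[(-37.5,70,30),(37.5,70,30)],[(-45,-59,39),(-80,-59,39),(-80,-85,39),(-45,-85,39),(-45,-59,39)],[(-37.5,-86,15),(-47.5,-112,15)],[(37.5,-86,15),(47.5,-112,15)],[(15,-72,33),(-94,-72,33),(-94,-72,81)]]
a=cv2.resize(T["color"][145:215,165:245],None,fx=9,fy=9,interpolation=cv2.INTER_CUBIC);draw(T,a,9,165,145,p,Lr,(0,0,255))
b=cv2.resize(S["color"][170:215,250:315],None,fx=9,fy=9,interpolation=cv2.INTER_CUBIC);draw(S,b,9,250,170,p,Lr,(0,0,255))
cv2.imwrite("pics/o_t.png",a[:600]);cv2.imwrite("pics/o_s.png",b)
# shaker
im=T
for d in vision.spot_in("top","salt_shaker")[:5]:
    bb=d["bbox"]
    if abs(bb[0]-276)<8: print(bb,at_z(T,(bb[0]+bb[2])/2,(bb[1]+bb[3])/2,.06))
E
```

```text
(array([ 0.53238762, -0.27962885, -0.00235541]), np.float64(156.79298490965013)) (array([ 0.53183737, -0.27967345,  0.00603527]), np.float64(62.25772028787004))
rail [0.61632686 0.11476194 0.16739385] [ 0.4  0.8  0.6  0.2  1.4  0.7 -0.7 -1.1 -2.3 -0.4]
knob [0.52567442 0.02584116 0.081     ] rail x -0.10420069918462328 -0.07257398890635883
[277.1, 224.0, 290.3, 238.8] [ 0.43376511 -0.15170372  0.06      ]
```

View pics/o_t.png

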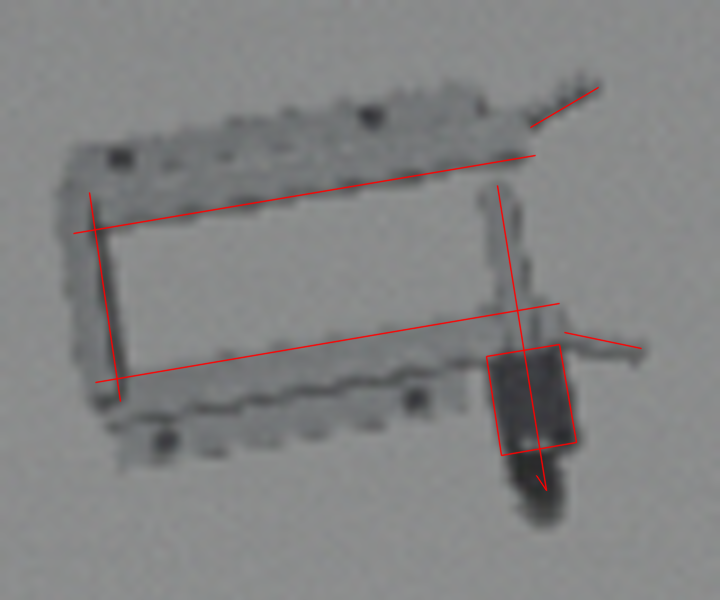

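View pics/o_s.png

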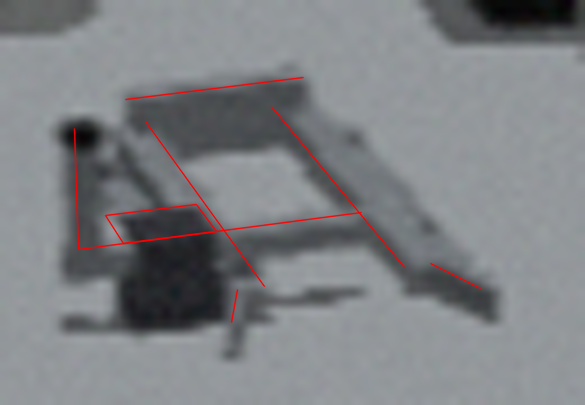

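Overlay confirms the rail fit to ~2 mm (bracket, lips, stop, bar line up), knob about 3 mm short of shut. Now plan moves.

```bash
cat > plan.py <<'E'
from h import *
RAIL=np.array([.6163,.1148,.167])
def rw(x,y): c,s=np.cos(RAIL[2]),np.sin(RAIL[2]);return np.array([RAIL[0]+(c*x-s*y)/1000,RAIL[1]+(s*x+c*y)/1000])
def fr(xy): c,s=np.cos(RAIL[2]),np.sin(RAIL[2]);d=(np.asarray(xy)[:2]-RAIL[:2])*1000;return np.array([c*d[0]+s*d[1],-s*d[0]+c*d[1]])
def delta(wps):
    """tool-frame shift/turn of each waypoint (x,y,z,phi=yaw of tool y), chained, from the present pose"""
    s=ctrl.get_state();p=np.array(s["position"]);M=R.from_rotvec(s["tool_rot"])
    print("t",round(s["time"],2),"p",np.round(p,4),"phi",round(np.arctan2(*M.as_matrix()[[1,0],1]),3),"F",np.round(s["ft_force"],1),"w",round(s["grip_width"],3))
    for x,y,z,ph in wps:
        N=R.from_matrix(np.array([[-np.sin(ph),np.cos(ph),0],[np.cos(ph),np.sin(ph),0],[0,0,-1]]))
        d=M.inv().apply(np.array([x,y,z])-p)*1000;w=(M.inv()*N).as_rotvec()
        print("  ",np.round(d,1),np.round(w,3),"calls",np.ceil(max(np.linalg.norm(d)/41.7,np.degrees(np.linalg.norm(w))/7.16)/5*10)/10)
        p=np.array([x,y,z]);M=N
E
python3 - <<'E'
from plan import *
im=vision.get_image("top")
for u,v,z in((440,197,.05),(480,190,.12),(430,175,.12),(540,160,.1),(401,100,.12)): print(u,v,at_z(im,u/1.5625,v/1.5625,z))
k=rw(-98,-72);print("knob",k,rw(-152,-72))
delta([(.34,.33,.223,.70),(*k,.16,.167),(*k,.047,.167)])
E
```

```text
440 197 [ 0.76425492 -0.14886644  0.05      ]
480 190 [ 0.75789161 -0.22117827  0.12      ]
430 175 [ 0.78773707 -0.12602155  0.12      ]
540 160 [ 0.82352395 -0.34136144  0.1       ]
401 100 [ 0.9382148  -0.07077569  0.12      ]
knob [0.53163158 0.02751164] [0.47838283 0.0185355 ]
t 1.4 p [0.1569 0.6308 0.2226] phi 1.327 F [ 0.5 -1.  -0.8] w 0.999
   [-250.3 -247.7   -0.4] [0.    0.    0.627] calls 1.7
   [-354.8  -48.3   63. ] [0.    0.    0.533] calls 1.8
   [  0.   0. 113.] [0. 0. 0.] calls 0.6
```

Call:
jog_arm(
  increments=[
    {"tx":-25,"ty":-25},
    {"tx":-50,"ty":-50},
    {"tx":-75,"ty":-75},
    {"tx":-100,"ty":-99},
    {"tx":-125,"ty":-124},
  ],
)

```text
validation failed for argument at $.in...
```

Call:
jog_arm(
  increments=[
    {"tx":-25,"ty":-25,"wz":0.12},
    {"tx":-50,"ty":-50,"wz":0.24},
    {"tx":-75,"ty":-75,"wz":0.36},
    {"tx":-100,"ty":-99,"wz":0.48},
    {"tx":-125,"ty":-124,"wz":0.6},
  ],
)

```text
validation failed for argument at $.in...
```

Run:
```python
from plan import *
k=rw(-98,-72)
delta([(*k,.16,.167),(*k,.047,.167)])
```

```text
t 1.4 p [0.1569 0.6308 0.2226] phi 1.327 F [ 0.5 -1.  -0.8] w 0.999
   [-509.2 -495.    62.6] [0.   0.   1.16] calls 3.5
   [  0.   0. 113.] [0. 0. 0.] calls 0.6
```

Call:
jog_arm(
  increments=[
    {"tx":-25,"ty":-25,"tz":0,"wx":0,"wy":0,"wz":0,"gripper":1},
    {"tx":-50,"ty":-50,"tz":0,"wx":0,"wy":0,"wz":0,"gripper":1},
    {"tx":-75,"ty":-75,"tz":0,"wx":0,"wy":0,"wz":0,"gripper":1},
    {"tx":-100,"ty":-99,"tz":0,"wx":0,"wy":0,"wz":0,"gripper":1},
    {"tx":-125,"ty":-124,"tz":0,"wx":0,"wy":0,"wz":0,"gripper":1},
  ],
)

```text
time: 1.82
position: [0.249, 0.4789, 0.2226]
tool_rot: [0.382, 3.118, 0.001]
ft_force: [1.0, 0.3, 0.2]
grip_width: 0.999
grip_force: 0.0
```

Call:
jog_arm(
  increments=[
    {"tx":-25,"ty":-25,"tz":0,"wx":0,"wy":0,"wz":0.12,"gripper":1},
    {"tx":-50,"ty":-50,"tz":0,"wx":0,"wy":0,"wz":0.24,"gripper":1},
    {"tx":-75,"ty":-75,"tz":0,"wx":0,"wy":0,"wz":0.36,"gripper":1},
    {"tx":-100,"ty":-99,"tz":0,"wx":0,"wy":0,"wz":0.48,"gripper":1},
    {"tx":-125,"ty":-124,"tz":0,"wx":0,"wy":0,"wz":0.6,"gripper":1},
  ],
)

```text
time: 2.23
position: [0.3404, 0.3284, 0.2229]
tool_rot: [1.295, 2.862, 0.002]
ft_force: [1.1, 0.3, 1.0]
grip_width: 0.997
grip_force: 0.0
```

Run:
```python
from plan import *
k=rw(-98,-72)
delta([(*k,.16,.167),(*k,.047,.167)])
```

```text
t 2.23 p [0.3404 0.3284 0.2229] phi 0.721 F [1.1 0.3 1. ] w 0.997
   [-352.3  -55.1   62.7] [ 0.001 -0.001  0.554] calls 1.8
   [  0.   0. 113.] [0. 0. 0.] calls 0.6
```

Call:
jog_arm(
  increments=[
    {"tx":-35,"ty":-5,"tz":6,"wx":0,"wy":0,"wz":0,"gripper":1},
    {"tx":-70,"ty":-11,"tz":12,"wx":0,"wy":0,"wz":0,"gripper":1},
    {"tx":-105,"ty":-16,"tz":18,"wx":0,"wy":0,"wz":0,"gripper":1},
    {"tx":-140,"ty":-22,"tz":24,"wx":0,"wy":0,"wz":0,"gripper":1},
    {"tx":-176,"ty":-27,"tz":31,"wx":0,"wy":0,"wz":0,"gripper":1},
  ],
)

```text
time: 2.65
position: [0.4372, 0.1789, 0.1919]
tool_rot: [1.286, 2.866, 0.002]
ft_force: [0.8, 1.4, 0.4]
grip_width: 1.002
grip_force: 0.0
```

Call:
jog_arm(
  increments=[
    {"tx":-35,"ty":-5,"tz":6,"wx":0,"wy":0,"wz":0.11,"gripper":1},
    {"tx":-70,"ty":-11,"tz":12,"wx":0,"wy":0,"wz":0.22,"gripper":1},
    {"tx":-105,"ty":-16,"tz":18,"wx":0,"wy":0,"wz":0.33,"gripper":1},
    {"tx":-140,"ty":-22,"tz":24,"wx":0,"wy":0,"wz":0.44,"gripper":1},
    {"tx":-176,"ty":-28,"tz":31,"wx":0,"wy":0,"wz":0.55,"gripper":1},
  ],
)

```text
time: 3.07
position: [0.5335, 0.0289, 0.1609]
tool_rot: [2.022, 2.404, 0.002]
ft_force: [1.1, 0.4, -0.0]
grip_width: 1.002
grip_force: 0.0
```

Run:
```python
from plan import *
k=rw(-98,-72)
delta([(*k,.16,.167),(*k,.047,.167)])
s=ctrl.get_state()
im=vision.get_image("side");d=vision.spot_in("side","bolt_knob")[:2]
u=proj(im,(*k,.081));print(u,proj(im,s["position"]),d)
a=im["color"][120:220,200:330];cv2.imwrite("pics/k1.png",cv2.resize(a,None,fx=6,fy=6,interpolation=cv2.INTER_CUBIC))
```

```text
t 3.07 p [0.5335 0.0289 0.1609] phi 0.172 F [ 1.1  0.4 -0. ] w 1.002
   [-1.1 -2.   0.9] [ 0.001 -0.001  0.005] calls 0.1
   [  0.   0. 113.] [0. 0. 0.] calls 0.6
[256.58085136 183.89544326] [256.42722505 160.42730651] [{'bbox': [253.3, 180.9, 292.5, 201.2], 'conf': 0.68}]
```

View pics/k1.png

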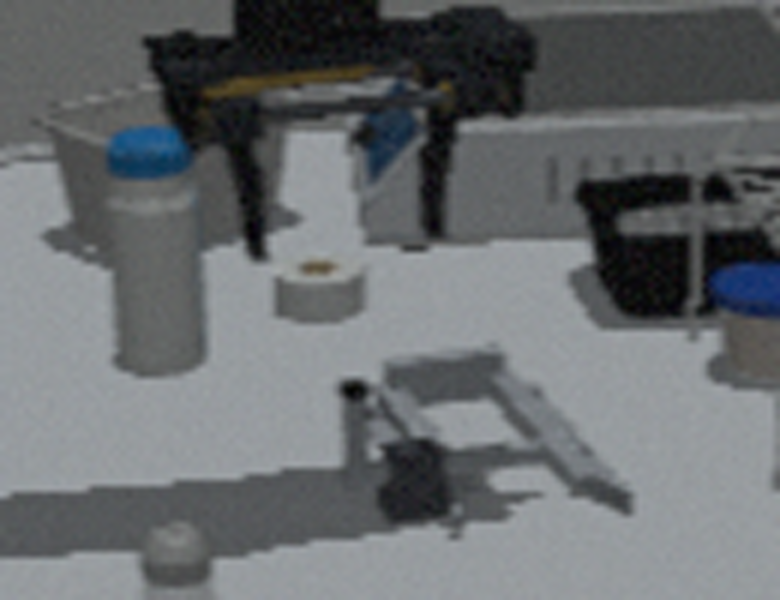

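Knob cap at crop (353,390), centred between fingertips (258,250) and (433,235). Descend and grip.

Call:
jog_arm(
  increments=[
    {"tx":-1,"ty":0,"tz":25,"wx":0,"wy":0,"wz":0,"gripper":1},
    {"tx":-1,"ty":0,"tz":50,"wx":0,"wy":0,"wz":0,"gripper":1},
    {"tx":-1,"ty":0,"tz":80,"wx":0,"wy":0,"wz":0,"gripper":1},
    {"tx":-1,"ty":0,"tz":105,"wx":0,"wy":0,"wz":0,"gripper":1},
    {"tx":-1,"ty":0,"tz":115,"wx":0,"wy":0,"wz":0,"gripper":1},
  ],
)

```text
time: 3.58
position: [0.53, 0.0298, 0.0424]
tool_rot: [-2.012, -2.408, 0.006]
ft_force: [-0.9, 1.0, -0.4]
grip_width: 1.0
grip_force: 0.0
```

Call:
jog_arm(
  increments=[
    {"tx":0,"ty":0,"tz":0,"wx":0,"wy":0,"wz":0,"gripper":0.6},
    {"tx":0,"ty":0,"tz":0,"wx":0,"wy":0,"wz":0,"gripper":0.4},
    {"tx":0,"ty":0,"tz":0,"wx":0,"wy":0,"wz":0,"gripper":0.2},
    {"tx":0,"ty":0,"tz":0,"wx":0,"wy":0,"wz":0,"gripper":0},
    {"tx":0,"ty":0,"tz":0,"wx":0,"wy":0,"wz":0,"gripper":0},
  ],
  grip_force=15,
)

```text
time: 4.0
position: [0.5339, 0.0295, 0.0471]
tool_rot: [2.015, 2.408, 0.004]
ft_force: [-0.1, -0.4, 0.1]
grip_width: 0.708
grip_force: 0.0
```

Call:
jog_arm(
  increments=[
    {"tx":0,"ty":0,"tz":0,"wx":0,"wy":0,"wz":0,"gripper":0},
    {"tx":0,"ty":0,"tz":0,"wx":0,"wy":0,"wz":0,"gripper":0},
    {"tx":0,"ty":0,"tz":0,"wx":0,"wy":0,"wz":0,"gripper":0},
    {"tx":0,"ty":0,"tz":0,"wx":0,"wy":0,"wz":0,"gripper":0},
    {"tx":0,"ty":0,"tz":0,"wx":0,"wy":0,"wz":0,"gripper":0},
  ],
)

```text
time: 4.42
position: [0.5327, 0.0292, 0.0456]
tool_rot: [-2.016, -2.409, -0.0]
ft_force: [-0.2, -0.3, 0.2]
grip_width: 0.319
grip_force: 0.0
```

Run:
```python
from plan import *
delta([]);print(fr(ctrl.get_state()["position"]))
```

```text
t 4.42 p [0.5327 0.0292 0.0456] phi 0.177 F [-0.2 -0.3  0.2] w 0.319
[-96.65406554 -70.47034666]
```

Call:
jog_arm(
  increments=[
    {"tx":0,"ty":0,"tz":0,"wx":0,"wy":0,"wz":0,"gripper":0},
    {"tx":0,"ty":0,"tz":0,"wx":0,"wy":0,"wz":0,"gripper":0},
    {"tx":0,"ty":0,"tz":0,"wx":0,"wy":0,"wz":0,"gripper":0},
    {"tx":0,"ty":0,"tz":0,"wx":0,"wy":0,"wz":0,"gripper":0},
    {"tx":0,"ty":0,"tz":0,"wx":0,"wy":0,"wz":0,"gripper":0},
  ],
)

```text
time: 4.83
position: [0.5329, 0.0293, 0.0456]
tool_rot: [2.016, 2.409, 0.0]
ft_force: [0.7, 0.3, -1.0]
grip_width: 0.18
grip_force: 14.8
```

Call:
jog_arm(
  increments=[
    {"tx":0,"ty":-8,"tz":0,"wx":0,"wy":0,"wz":0,"gripper":0},
    {"tx":0,"ty":-18,"tz":0,"wx":0,"wy":0,"wz":0,"gripper":0},
    {"tx":0,"ty":-28,"tz":0,"wx":0,"wy":0,"wz":0,"gripper":0},
    {"tx":0,"ty":-36,"tz":0,"wx":0,"wy":0,"wz":0,"gripper":0},
    {"tx":0,"ty":-42,"tz":0,"wx":0,"wy":0,"wz":0,"gripper":0},
  ],
)

```text
time: 5.25
position: [0.4898, 0.0219, 0.0456]
tool_rot: [-2.016, -2.408, -0.0]
ft_force: [2.5, 0.3, -1.9]
grip_width: 0.177
grip_force: 14.8
```

Run:
```python
from plan import *
delta([]);print(fr(ctrl.get_state()["position"]))
```

```text
t 5.25 p [0.4898 0.0219 0.0456] phi 0.177 F [ 2.5  0.3 -1.9] w 0.177
[-140.17495409  -70.6238105 ]
```

Call:
jog_arm(
  increments=[
    {"tx":0,"ty":-3,"tz":0,"wx":0,"wy":0,"wz":0,"gripper":0},
    {"tx":0,"ty":-6,"tz":0,"wx":0,"wy":0,"wz":0,"gripper":0},
    {"tx":0,"ty":-9,"tz":0,"wx":0,"wy":0,"wz":0,"gripper":0},
    {"tx":0,"ty":-10,"tz":0,"wx":0,"wy":0,"wz":0,"gripper":0},
    {"tx":0,"ty":-11,"tz":0,"wx":0,"wy":0,"wz":0,"gripper":0},
  ],
)

```text
time: 5.67
position: [0.4805, 0.0202, 0.0456]
tool_rot: [-2.016, -2.409, -0.0]
ft_force: [0.7, 2.5, -1.9]
grip_width: 0.179
grip_force: 14.8
```

Call:
jog_arm(
  increments=[
    {"tx":0,"ty":-1,"tz":0,"wx":0,"wy":0,"wz":0,"gripper":0},
    {"tx":0,"ty":-1,"tz":0,"wx":0,"wy":0,"wz":0,"gripper":0},
    {"tx":0,"ty":-2,"tz":0,"wx":0,"wy":0,"wz":0,"gripper":0},
    {"tx":0,"ty":-2,"tz":0,"wx":0,"wy":0,"wz":0,"gripper":0},
    {"tx":0,"ty":-2,"tz":0,"wx":0,"wy":0,"wz":0,"gripper":0},
  ],
)

```text
time: 6.08
position: [0.4798, 0.02, 0.0456]
tool_rot: [2.015, 2.408, 0.003]
ft_force: [5.3, 3.9, -5.0]
grip_width: 0.18
grip_force: 14.6
```

Call:
jog_arm(
  increments=[
    {"tx":0,"ty":-1,"tz":0,"wx":0,"wy":0,"wz":0,"gripper":0},
    {"tx":0,"ty":-2,"tz":0,"wx":0,"wy":0,"wz":0,"gripper":0},
    {"tx":0,"ty":-3,"tz":0,"wx":0,"wy":0,"wz":0,"gripper":0},
    {"tx":0,"ty":-3,"tz":0,"wx":0,"wy":0,"wz":0,"gripper":0},
    {"tx":0,"ty":-3,"tz":0,"wx":0,"wy":0,"wz":0,"gripper":0},
  ],
)

```text
time: 6.5
position: [0.4798, 0.02, 0.0458]
tool_rot: [2.011, 2.405, 0.01]
ft_force: [13.7, 5.2, -14.0]
grip_width: 0.177
grip_force: 14.0
```

Run:
```python
from plan import *
s=ctrl.get_state();delta([]);print(fr(s["position"]))
im=vision.get_image("side");print([(d['conf'],d['bbox']) for d in vision.spot_in("side","bolt_knob")[:2]],proj(im,s["position"]))
```

```text
t 6.5 p [0.4798 0.02   0.0458] phi 0.178 F [ 13.7   5.2 -14. ] w 0.177
[-150.3072166  -70.7749818]
[(0.53, [238.8, 184.5, 268.6, 207.2])] [241.19793779 195.64821893]
```

Call:
jog_arm(
  increments=[
    {"tx":0,"ty":3,"tz":0,"wx":0,"wy":0,"wz":0,"gripper":0},
    {"tx":0,"ty":5,"tz":0,"wx":0,"wy":0,"wz":0,"gripper":0.5},
    {"tx":0,"ty":5,"tz":0,"wx":0,"wy":0,"wz":0,"gripper":0.8},
    {"tx":0,"ty":5,"tz":0,"wx":0,"wy":0,"wz":0,"gripper":0.8},
    {"tx":0,"ty":5,"tz":0,"wx":0,"wy":0,"wz":0,"gripper":0.8},
  ],
)

```text
time: 7.02
position: [0.4802, 0.0192, 0.0455]
tool_rot: [-2.017, -2.408, 0.001]
ft_force: [0.0, 0.8, 0.0]
grip_width: 0.396
grip_force: 0.0
```

Call:
jog_arm(
  increments=[
    {"tx":0,"ty":0,"tz":-10,"wx":0,"wy":0,"wz":0,"gripper":1},
    {"tx":0,"ty":0,"tz":-35,"wx":0,"wy":0,"wz":0,"gripper":1},
    {"tx":0,"ty":0,"tz":-70,"wx":0,"wy":0,"wz":0,"gripper":1},
    {"tx":0,"ty":0,"tz":-100,"wx":0,"wy":0,"wz":0,"gripper":1},
    {"tx":0,"ty":0,"tz":-110,"wx":0,"wy":0,"wz":0,"gripper":1},
  ],
)

```text
time: 7.43
position: [0.4831, 0.0196, 0.1608]
tool_rot: [2.015, 2.405, 0.01]
ft_force: [0.8, -0.4, 0.2]
grip_width: 0.775
grip_force: 0.0
```

```bash
sed -i 's/RAIL=.*/RAIL=np.array([.618,.1151,.167])/' plan.py
python3 - <<'E'
from plan import *
from fit import *
S=vision.get_image("side");T=vision.get_image("top")
print([(d['conf'],d['bbox']) for d in vision.spot_in("side","bolt_knob")[:1]],proj(S,(*rw(-152,-72),.075)))
print(fit_holder([T],[.532,-.28,0]),fit_holder([S],[.532,-.28,0]))
delta([(.534,-.322,.16,0),(.534,-.322,.042,0)])
v=proj(T,[.532,-.28,.04]).astype(int)
a=cv2.resize(T["color"][v[1]-30:v[1]+30,v[0]-40:v[0]+40],None,fx=7,fy=7,interpolation=cv2.INTER_CUBIC)
u0,v0=v[0]-40,v[1]-30
L=[[(-35,-65,0),(35,-65,0),(35,65,0),(-35,65,0),(-35,-65,0)],[(-33,-3,44),(33,-3,44),(33,63,44),(-33,63,44),(-33,-3,44)],[(-6,-64,80),(6,-64,80),(6,-20,80),(-6,-20,80),(-6,-64,80)]]
a=cv2.convertScaleAbs(a,alpha=2.0);draw(T,a,7,u0,v0,[.532,-.2797,.002],L,(0,0,255));cv2.imwrite("pics/h1.png",a)
E
```

```text
[(0.71, [236.3, 185.4, 268.0, 206.4])] [240.90602882 187.54323914]
(array([ 0.5318201 , -0.27987337,  0.00617496]), np.float64(60.323249651576305)) (array([ 0.53268119, -0.27968698, -0.00138322]), np.float64(99.96905769415609))
t 7.58 p [0.4809 0.0198 0.1563] phi 0.177 F [-0.5  0.  -0.8] w 0.915
   [-345.9   -7.9   -3.9] [ 0.002 -0.001  0.177] calls 1.7
   [  0.   0. 118.] [0. 0. 0.] calls 0.6
```

View pics/h1.png

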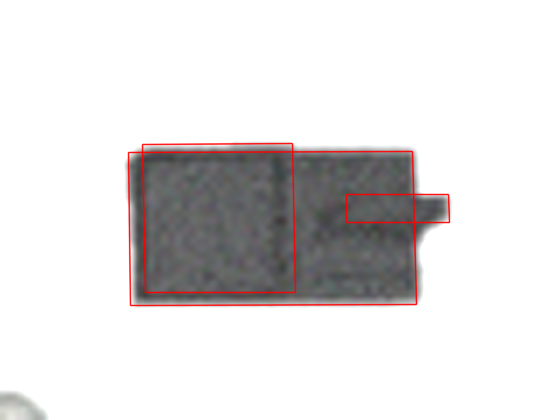

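Holder fit matches; fin top at crop (345–450,195–222), yaw ≈0; knob seen at its drawn-back position. Go to the fin.

Call:
jog_arm(
  increments=[
    {"tx":-30,"ty":-1,"tz":0,"wx":0,"wy":0,"wz":0,"gripper":1},
    {"tx":-65,"ty":-2,"tz":0,"wx":0,"wy":0,"wz":0,"gripper":1},
    {"tx":-100,"ty":-3,"tz":0,"wx":0,"wy":0,"wz":0,"gripper":1},
    {"tx":-138,"ty":-4,"tz":0,"wx":0,"wy":0,"wz":0,"gripper":1},
    {"tx":-175,"ty":-4,"tz":0,"wx":0,"wy":0,"wz":0,"gripper":1},
  ],
)

```text
time: 8.0
position: [0.5059, -0.1545, 0.1537]
tool_rot: [-2.014, -2.407, 0.003]
ft_force: [1.1, 0.6, -0.4]
grip_width: 1.0
grip_force: 0.0
```

Call:
jog_arm(
  increments=[
    {"tx":-38,"ty":-1,"tz":0,"wx":0,"wy":0,"wz":0.04,"gripper":1},
    {"tx":-76,"ty":-2,"tz":0,"wx":0,"wy":0,"wz":0.08,"gripper":1},
    {"tx":-114,"ty":-3,"tz":0,"wx":0,"wy":0,"wz":0.12,"gripper":1},
    {"tx":-150,"ty":-4,"tz":0,"wx":0,"wy":0,"wz":0.16,"gripper":1},
    {"tx":-171,"ty":-4,"tz":0,"wx":0,"wy":0,"wz":0.176,"gripper":1},
  ],
)

```text
time: 8.42
position: [0.5312, -0.3265, 0.1532]
tool_rot: [-2.226, -2.215, 0.007]
ft_force: [-1.0, 0.1, 0.2]
grip_width: 0.999
grip_force: 0.0
```

Run:
```python
from plan import *
delta([(.5335,-.322,.042,0)])
```

```text
t 8.42 p [ 0.5312 -0.3265  0.1532] phi -0.005 F [-1.   0.1  0.2] w 0.999
   [  4.8   2.7 111.2] [-0.004  0.002 -0.005] calls 0.6
```

Call:
jog_arm(
  increments=[
    {"tx":3,"ty":1,"tz":28,"wx":0,"wy":0,"wz":0,"gripper":1},
    {"tx":3,"ty":1,"tz":56,"wx":0,"wy":0,"wz":0,"gripper":1},
    {"tx":3,"ty":1,"tz":85,"wx":0,"wy":0,"wz":0,"gripper":0.8},
    {"tx":3,"ty":1,"tz":105,"wx":0,"wy":0,"wz":0,"gripper":0.6},
    {"tx":3,"ty":1,"tz":111,"wx":0,"wy":0,"wz":0,"gripper":0.4},
  ],
)

```text
time: 8.83
position: [0.5304, -0.3171, 0.0386]
tool_rot: [-2.215, -2.215, 0.007]
ft_force: [0.3, 0.8, -0.9]
grip_width: 0.854
grip_force: 0.0
```

Call:
jog_arm(
  increments=[
    {"tx":0,"ty":0,"tz":0,"wx":0,"wy":0,"wz":0,"gripper":0.2},
    {"tx":0,"ty":0,"tz":0,"wx":0,"wy":0,"wz":0,"gripper":0},
    {"tx":0,"ty":0,"tz":0,"wx":0,"wy":0,"wz":0,"gripper":0},
    {"tx":0,"ty":0,"tz":0,"wx":0,"wy":0,"wz":0,"gripper":0},
    {"tx":0,"ty":0,"tz":0,"wx":0,"wy":0,"wz":0,"gripper":0},
  ],
  grip_force=25,
)

```text
time: 9.25
position: [0.5354, -0.3195, 0.0459]
tool_rot: [2.219, 2.221, 0.002]
ft_force: [0.3, 0.2, -0.0]
grip_width: 0.48
grip_force: 0.0
```

Call:
jog_arm(
  increments=[
    {"tx":0,"ty":0,"tz":0,"wx":0,"wy":0,"wz":0,"gripper":0},
    {"tx":0,"ty":0,"tz":0,"wx":0,"wy":0,"wz":0,"gripper":0},
    {"tx":0,"ty":0,"tz":0,"wx":0,"wy":0,"wz":0,"gripper":0},
    {"tx":0,"ty":0,"tz":0,"wx":0,"wy":0,"wz":0,"gripper":0},
    {"tx":0,"ty":0,"tz":0,"wx":0,"wy":0,"wz":0,"gripper":0},
  ],
)

```text
time: 9.67
position: [0.5339, -0.3193, 0.0446]
tool_rot: [-2.22, -2.222, 0.001]
ft_force: [-2.6, 0.6, 2.5]
grip_width: 0.136
grip_force: 24.9
```

Run:
```python
from plan import *
z=ctrl.get_state()["position"][2]
f=lambda y:(*rw(0,y),z,.167)
delta([f(-42-200),f(-42-170),f(-37)])
```

```text
t 9.67 p [ 0.5339 -0.3193  0.0446] phi 0.001 F [-2.6  0.6  2.5] w 0.136
   [ 1.957e+02  1.245e+02 -1.000e-01] [-0.001 -0.    -0.166] calls 1.2
   [30. -0.  0.] [0. 0. 0.] calls 0.2
   [175.   0.   0.] [0. 0. 0.] calls 0.9
```

Call:
jog_arm(
  increments=[
    {"tx":10,"ty":7,"tz":-1,"wx":0,"wy":0,"wz":0,"gripper":0},
    {"tx":32,"ty":20,"tz":-1,"wx":0,"wy":0,"wz":0,"gripper":0},
    {"tx":55,"ty":35,"tz":-1,"wx":0,"wy":0,"wz":0,"gripper":0},
    {"tx":80,"ty":51,"tz":-1,"wx":0,"wy":0,"wz":0,"gripper":0},
    {"tx":103,"ty":65,"tz":-1,"wx":0,"wy":0,"wz":0,"gripper":0},
  ],
  grip_force=35,
)

```text
time: 10.08
position: [0.6006, -0.213, 0.0448]
tool_rot: [-2.219, -2.223, -0.001]
ft_force: [0.4, 0.4, -3.3]
grip_width: 0.136
grip_force: 34.9
```

Call:
jog_arm(
  increments=[
    {"tx":23,"ty":15,"tz":0,"wx":0,"wy":0,"wz":-0.04,"gripper":0},
    {"tx":46,"ty":29,"tz":0,"wx":0,"wy":0,"wz":-0.08,"gripper":0},
    {"tx":68,"ty":43,"tz":0,"wx":0,"wy":0,"wz":-0.12,"gripper":0},
    {"tx":85,"ty":55,"tz":0,"wx":0,"wy":0,"wz":-0.15,"gripper":0},
    {"tx":93,"ty":59,"tz":0,"wx":0,"wy":0,"wz":-0.166,"gripper":0},
  ],
)

```text
time: 10.5
position: [0.6611, -0.1177, 0.0452]
tool_rot: [-2.019, -2.406, -0.004]
ft_force: [0.2, 1.4, -3.9]
grip_width: 0.139
grip_force: 34.9
```

Call:
jog_arm(
  increments=[
    {"tx":0,"ty":0,"tz":0,"wx":0,"wy":0,"wz":0,"gripper":0},
    {"tx":0,"ty":0,"tz":0,"wx":0,"wy":0,"wz":0,"gripper":0},
    {"tx":0,"ty":0,"tz":0,"wx":0,"wy":0,"wz":0,"gripper":0},
    {"tx":0,"ty":0,"tz":0,"wx":0,"wy":0,"wz":0,"gripper":0},
    {"tx":0,"ty":0,"tz":0,"wx":0,"wy":0,"wz":0,"gripper":0},
  ],
)

```text
time: 10.92
position: [0.6576, -0.1251, 0.0457]
tool_rot: [2.032, 2.396, -0.001]
ft_force: [0.0, 0.3, -3.0]
grip_width: 0.135
grip_force: 34.9
```

Run:
```python
from plan import *
from fit import *
s=ctrl.get_state()["position"];z=s[2];print(fr(s))
f=lambda y:(*rw(0,y),z,.167)
delta([f(-42-200),f(-42-170),f(-35)])
S=vision.get_image("side");T=vision.get_image("top")
h=[*rw(0,-200),.167];p,e=fit_holder([S],h);print("side fit",fr(p),p[2],e)
L=[[(-35,-65,0),(35,-65,0),(35,65,0),(-35,65,0),(-35,-65,0)],[(-33,-3,44),(33,-3,44),(33,63,44),(-33,63,44),(-33,-3,44)]]
Lr=[[(27,-86,15),(27,80,15)],[(-27,-86,15),(-27,80,15)],[(-37.5,-86,15),(-47.5,-112,15)],[(37.5,-86,15),(47.5,-112,15)]]
a=cv2.convertScaleAbs(cv2.resize(S["color"][165:245,240:340],None,fx=8,fy=8,interpolation=cv2.INTER_CUBIC)[:600],alpha=1.5)
draw(S,a,8,240,165,h,L,(0,0,255));draw(S,a,8,240,165,RAIL,Lr,(0,255,0));cv2.imwrite("pics/e1.png",a)
```

```text
[  -0.87146375 -243.44532336]
t 10.92 p [ 0.6576 -0.1251  0.0457] phi 0.164 F [ 0.   0.3 -3. ] w 0.135
   [ 1.4  0.9 -0. ] [-0.     0.001 -0.003] calls 0.1
   [30. -0.  0.] [0. 0. 0.] calls 0.2
   [177.   0.   0.] [0. 0. 0.] calls 0.9
side fit [   1.01563738 -204.22487932] 0.15051460364752128 1501.541114655421
```

View pics/e1.png

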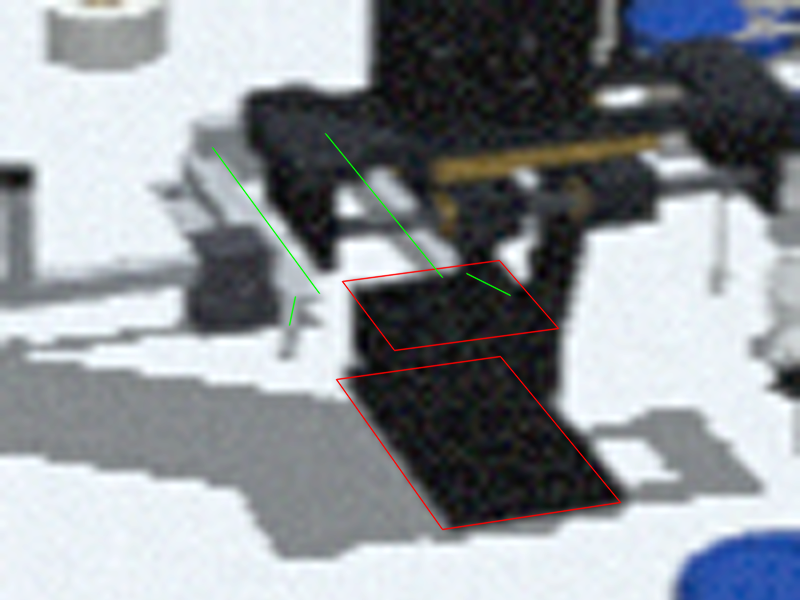

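Call:
jog_arm(
  increments=[
    {"tx":8,"ty":1,"tz":0,"wx":0,"wy":0,"wz":0,"gripper":0},
    {"tx":20,"ty":1,"tz":0,"wx":0,"wy":0,"wz":0,"gripper":0},
    {"tx":34,"ty":1,"tz":0,"wx":0,"wy":0,"wz":0,"gripper":0},
    {"tx":46,"ty":1,"tz":0,"wx":0,"wy":0,"wz":0,"gripper":0},
    {"tx":54,"ty":1,"tz":0,"wx":0,"wy":0,"wz":0,"gripper":0},
  ],
)

```text
time: 11.43
position: [0.6502, -0.0654, 0.0453]
tool_rot: [-2.023, -2.401, -0.002]
ft_force: [0.1, -0.2, -3.2]
grip_width: 0.134
grip_force: 34.9
```

Run:
```python
from plan import *
s=ctrl.get_state()["position"];z=s[2];print(fr(s));delta([(*rw(0,-35),z,.167)]);print(ctrl.get_state()["torque"])
```

```text
[   1.71550703 -183.29580208]
t 11.43 p [ 0.6502 -0.0654  0.0453] phi 0.17 F [ 0.1 -0.2 -3.2] w 0.134
   [148.3  -1.2   0.3] [-0.    -0.002  0.003] calls 0.8
[-0.07136001 -0.04532671 -0.01334455]
```

Call:
jog_arm(
  increments=[
    {"tx":6,"ty":0,"tz":0,"wx":0,"wy":0,"wz":0,"gripper":0},
    {"tx":12,"ty":-1,"tz":0,"wx":0,"wy":0,"wz":0,"gripper":0},
    {"tx":19,"ty":-1,"tz":0,"wx":0,"wy":0,"wz":0,"gripper":0},
    {"tx":26,"ty":-1,"tz":0,"wx":0,"wy":0,"wz":0,"gripper":0},
    {"tx":32,"ty":-1,"tz":0,"wx":0,"wy":0,"wz":0,"gripper":0},
  ],
)

```text
time: 11.85
position: [0.644, -0.0376, 0.0456]
tool_rot: [-2.029, -2.399, -0.0]
ft_force: [-0.6, 0.2, -2.9]
grip_width: 0.135
grip_force: 34.9
```

Run:
```python
from plan import *
s=ctrl.get_state()["position"];z=s[2];print(fr(s));delta([(*rw(0,-35),z,.167)]);print(ctrl.get_state()["torque"])
```

```text
[   0.21451056 -154.93586102]
t 11.85 p [ 0.644  -0.0376  0.0456] phi 0.167 F [-0.6  0.2 -2.9] w 0.135
   [119.9  -0.3   0. ] [ 0. -0. -0.] calls 0.6
[-0.15765454  0.03765194  0.04330758]
```

Call:
jog_arm(
  increments=[
    {"tx":10,"ty":0,"tz":0,"wx":0,"wy":0,"wz":0,"gripper":0},
    {"tx":22,"ty":0,"tz":0,"wx":0,"wy":0,"wz":0,"gripper":0},
    {"tx":34,"ty":0,"tz":0,"wx":0,"wy":0,"wz":0,"gripper":0},
    {"tx":46,"ty":0,"tz":0,"wx":0,"wy":0,"wz":0,"gripper":0},
    {"tx":56,"ty":0,"tz":0,"wx":0,"wy":0,"wz":0,"gripper":0},
  ],
)

```text
time: 12.27
position: [0.6345, 0.0194, 0.0455]
tool_rot: [-2.026, -2.4, -0.001]
ft_force: [0.7, -0.1, -3.3]
grip_width: 0.135
grip_force: 34.9
```

Run:
```python
from plan import *
s=ctrl.get_state()["position"];z=s[2];print(fr(s));delta([(*rw(0,-35),z,.167)]);print(ctrl.get_state()["torque"])
```

```text
[  0.36039657 -97.06424957]
t 12.27 p [0.6345 0.0194 0.0455] phi 0.168 F [ 0.7 -0.1 -3.3] w 0.135
   [62.1 -0.3  0.1] [-0.    -0.001  0.001] calls 0.3
[-0.16705858  0.0558121   0.00635478]
```

Call:
jog_arm(
  increments=[
    {"tx":12,"ty":0,"tz":0,"wx":0,"wy":0,"wz":0,"gripper":0},
    {"tx":25,"ty":0,"tz":0,"wx":0,"wy":0,"wz":0,"gripper":0},
    {"tx":38,"ty":0,"tz":0,"wx":0,"wy":0,"wz":0,"gripper":0},
    {"tx":48,"ty":0,"tz":1,"wx":0,"wy":0,"wz":0,"gripper":0},
    {"tx":55,"ty":0,"tz":1,"wx":0,"wy":0,"wz":0,"gripper":0},
  ],
)

```text
time: 12.68
position: [0.6257, 0.073, 0.0448]
tool_rot: [2.026, 2.4, 0.001]
ft_force: [0.6, -1.0, -1.7]
grip_width: 0.134
grip_force: 34.9
```

Call:
jog_arm(
  increments=[
    {"tx":2,"ty":0,"tz":0,"wx":0,"wy":0,"wz":0,"gripper":0},
    {"tx":3,"ty":0,"tz":0,"wx":0,"wy":0,"wz":0,"gripper":0},
    {"tx":5,"ty":0,"tz":0,"wx":0,"wy":0,"wz":0,"gripper":0},
    {"tx":6,"ty":0,"tz":0,"wx":0,"wy":0,"wz":0,"gripper":0},
    {"tx":6,"ty":0,"tz":0,"wx":0,"wy":0,"wz":0,"gripper":0},
  ],
)

```text
time: 13.1
position: [0.6248, 0.0764, 0.0447]
tool_rot: [2.029, 2.398, -0.0]
ft_force: [-0.7, -0.7, -1.6]
grip_width: 0.134
grip_force: 34.9
```

Run:
```python
from plan import *
s=ctrl.get_state()["position"];z=s[2];print(fr(s));delta([(*rw(0,-35),z,.167)]);print(ctrl.get_state()["torque"])
```

```text
[  0.30576824 -39.25633077]
t 13.1 p [0.6248 0.0764 0.0447] phi 0.166 F [-0.7 -0.7 -1.6] w 0.134
   [ 4.3 -0.3 -0. ] [ 0.     0.    -0.001] calls 0.1
[-0.23056947  0.03744997  0.00321358]
```

Call:
jog_arm(
  increments=[
    {"tx":1,"ty":0,"tz":0,"wx":0,"wy":0,"wz":0,"gripper":0},
    {"tx":2,"ty":0,"tz":0,"wx":0,"wy":0,"wz":0,"gripper":0},
    {"tx":3,"ty":0,"tz":0,"wx":0,"wy":0,"wz":0,"gripper":0},
    {"tx":4,"ty":0,"tz":0,"wx":0,"wy":0,"wz":0,"gripper":0},
    {"tx":4,"ty":0,"tz":0,"wx":0,"wy":0,"wz":0,"gripper":0},
  ],
)

```text
time: 13.52
position: [0.6241, 0.0813, 0.0447]
tool_rot: [2.028, 2.399, 0.0]
ft_force: [0.7, -0.6, -1.2]
grip_width: 0.129
grip_force: 34.9
```

Call:
jog_arm(
  increments=[
    {"tx":1,"ty":0,"tz":0,"wx":0,"wy":0,"wz":0,"gripper":0},
    {"tx":2,"ty":0,"tz":0,"wx":0,"wy":0,"wz":0,"gripper":0},
    {"tx":3,"ty":0,"tz":0,"wx":0,"wy":0,"wz":0,"gripper":0},
    {"tx":3,"ty":0,"tz":0,"wx":0,"wy":0,"wz":0,"gripper":0},
    {"tx":3,"ty":0,"tz":0,"wx":0,"wy":0,"wz":0,"gripper":0},
  ],
)

```text
time: 13.93
position: [0.6237, 0.083, 0.0447]
tool_rot: [2.029, 2.397, -0.001]
ft_force: [0.7, -4.5, 0.0]
grip_width: 0.131
grip_force: 34.9
```

Run:
```python
from plan import *
s=ctrl.get_state()["position"];z=s[2];print(fr(s));delta([(*rw(0,-35),z,.167)])
```

```text
[  0.25430749 -32.58615511]
t 13.93 p [0.6237 0.083  0.0447] phi 0.166 F [ 0.7 -4.5  0. ] w 0.131
   [-2.4 -0.3  0. ] [ 0.     0.001 -0.001] calls 0.1
```

Call:
jog_arm(
  increments=[
    {"tx":1,"ty":0,"tz":0,"wx":0,"wy":0,"wz":0,"gripper":0},
    {"tx":2,"ty":0,"tz":0,"wx":0,"wy":0,"wz":0,"gripper":0},
    {"tx":3,"ty":0,"tz":0,"wx":0,"wy":0,"wz":0,"gripper":0},
    {"tx":3,"ty":0,"tz":0,"wx":0,"wy":0,"wz":0,"gripper":0},
    {"tx":3,"ty":0,"tz":0,"wx":0,"wy":0,"wz":0,"gripper":0},
  ],
)

```text
time: 14.35
position: [0.6235, 0.0832, 0.0451]
tool_rot: [2.029, 2.394, -0.004]
ft_force: [0.6, -8.0, 2.4]
grip_width: 0.131
grip_force: 34.9
```

Run:
```python
from plan import *
s=ctrl.get_state()["position"];z=s[2];print(fr(s));delta([(*rw(0,-35),z,.167)])
```

```text
[  0.09559899 -32.35754999]
t 14.35 p [0.6235 0.0832 0.0451] phi 0.165 F [ 0.6 -8.   2.4] w 0.131
   [-2.6 -0.1  0. ] [ 0.     0.004 -0.002] calls 0.1
```

Call:
jog_arm(
  increments=[
    {"tx":-1,"ty":0,"tz":0,"wx":0,"wy":0,"wz":0,"gripper":0.6},
    {"tx":-1,"ty":0,"tz":0,"wx":0,"wy":0,"wz":0,"gripper":0.6},
    {"tx":-1,"ty":0,"tz":0,"wx":0,"wy":0,"wz":0,"gripper":0.6},
    {"tx":-1,"ty":0,"tz":0,"wx":0,"wy":0,"wz":0,"gripper":0.6},
    {"tx":-1,"ty":0,"tz":0,"wx":0,"wy":0,"wz":0,"gripper":0.6},
  ],
)

```text
time: 14.77
position: [0.6231, 0.0874, 0.0446]
tool_rot: [-2.027, -2.4, -0.001]
ft_force: [0.3, -0.3, -0.6]
grip_width: 0.425
grip_force: 0.0
```

Call:
jog_arm(
  increments=[
    {"tx":-1,"ty":0,"tz":-8,"wx":0,"wy":0,"wz":0,"gripper":0.6},
    {"tx":-1,"ty":0,"tz":-30,"wx":0,"wy":0,"wz":0,"gripper":0.8},
    {"tx":-1,"ty":0,"tz":-65,"wx":0,"wy":0,"wz":0,"gripper":1},
    {"tx":-1,"ty":0,"tz":-95,"wx":0,"wy":0,"wz":0,"gripper":1},
    {"tx":-1,"ty":0,"tz":-110,"wx":0,"wy":0,"wz":0,"gripper":1},
  ],
)

```text
time: 15.18
position: [0.6253, 0.0851, 0.1594]
tool_rot: [2.027, 2.396, 0.008]
ft_force: [0.4, -0.4, -0.3]
grip_width: 0.809
grip_force: 0.0
```

```bash
sed -i 's/RAIL=.*/RAIL=np.array([.6177,.1171,.167])/' plan.py
python3 - <<'E'
from plan import *
from fit import *
k=rw(-152,-72)
delta([(*k,.155,.167),(*k,.046,.167)])
S=vision.get_image("side")
print("knob expected px",proj(S,(*k,.078)),[(d['conf'],d['bbox']) for d in vision.spot_in("side","bolt_knob")[:1]])
h=[*rw(0,5),.167];p,e=fit_holder([S],h,pad=25);print("holder fit rail",fr(p),p[2],e)
E
```

```text
t 15.18 p [0.6253 0.0851 0.1594] phi 0.167 F [ 0.4 -0.4 -0.3] w 0.809
   [ -39.2 -154.2    3.5] [ 0.006 -0.001 -0.   ] calls 0.8
   [  0.   0. 109.] [0. 0. 0.] calls 0.6
knob expected px [240.74433006 186.45105528] [(0.45, [237.7, 187.9, 266.9, 204.6])]
holder fit rail [-2.62881358  2.18750919] 0.09592553991672964 226.88302335640142
```

Call:
jog_arm(
  increments=[
    {"tx":-8,"ty":-30,"tz":1,"wx":0,"wy":0,"wz":0,"gripper":1},
    {"tx":-16,"ty":-65,"tz":2,"wx":0,"wy":0,"wz":0,"gripper":1},
    {"tx":-25,"ty":-100,"tz":3,"wx":0,"wy":0,"wz":0,"gripper":1},
    {"tx":-34,"ty":-135,"tz":3,"wx":0,"wy":0,"wz":0,"gripper":1},
    {"tx":-39,"ty":-154,"tz":3,"wx":0,"wy":0,"wz":0,"gripper":1},
  ],
)

```text
time: 15.7
position: [0.4737, 0.0194, 0.1499]
tool_rot: [-2.027, -2.395, 0.004]
ft_force: [1.3, -0.4, -0.3]
grip_width: 0.998
grip_force: 0.0
```

Call:
jog_arm(
  increments=[
    {"tx":0,"ty":0,"tz":25,"wx":0,"wy":0,"wz":0,"gripper":1},
    {"tx":0,"ty":0,"tz":55,"wx":0,"wy":0,"wz":0,"gripper":1},
    {"tx":0,"ty":0,"tz":85,"wx":0,"wy":0,"wz":0,"gripper":1},
    {"tx":0,"ty":0,"tz":103,"wx":0,"wy":0,"wz":0,"gripper":0.8},
    {"tx":0,"ty":0,"tz":109,"wx":0,"wy":0,"wz":0,"gripper":0.5},
  ],
)

```text
time: 16.12
position: [0.4747, 0.0206, 0.0392]
tool_rot: [-2.026, -2.396, 0.008]
ft_force: [0.6, -0.7, 0.7]
grip_width: 0.917
grip_force: 0.0
```

Call:
jog_arm(
  increments=[
    {"tx":0,"ty":0,"tz":0,"wx":0,"wy":0,"wz":0,"gripper":0},
    {"tx":0,"ty":0,"tz":0,"wx":0,"wy":0,"wz":0,"gripper":0},
    {"tx":0,"ty":0,"tz":0,"wx":0,"wy":0,"wz":0,"gripper":0},
    {"tx":0,"ty":0,"tz":0,"wx":0,"wy":0,"wz":0,"gripper":0},
    {"tx":0,"ty":0,"tz":0,"wx":0,"wy":0,"wz":0,"gripper":0},
  ],
  grip_force=15,
)

```text
time: 16.53
position: [0.4789, 0.0213, 0.0436]
tool_rot: [2.028, 2.398, 0.003]
ft_force: [-0.2, -0.2, -0.3]
grip_width: 0.551
grip_force: 0.0
```

Call:
jog_arm(
  increments=[
    {"tx":0,"ty":0,"tz":0,"wx":0,"wy":0,"wz":0,"gripper":0},
    {"tx":0,"ty":0,"tz":0,"wx":0,"wy":0,"wz":0,"gripper":0},
    {"tx":0,"ty":0,"tz":0,"wx":0,"wy":0,"wz":0,"gripper":0},
    {"tx":0,"ty":0,"tz":0,"wx":0,"wy":0,"wz":0,"gripper":0},
    {"tx":0,"ty":0,"tz":0,"wx":0,"wy":0,"wz":0,"gripper":0},
  ],
)

```text
time: 16.95
position: [0.4797, 0.0214, 0.043]
tool_rot: [2.026, 2.397, 0.005]
ft_force: [3.0, 0.2, -4.0]
grip_width: 0.186
grip_force: 16.8
```

Run:
```python
from plan import *
delta([]);print(fr(ctrl.get_state()["position"]))
```

```text
t 16.95 p [0.4797 0.0214 0.043 ] phi 0.167 F [ 3.   0.2 -4. ] w 0.186
[-151.94325599  -71.46535633]
```

Call:
jog_arm(
  increments=[
    {"tx":0,"ty":5,"tz":-2,"wx":0,"wy":0,"wz":0,"gripper":0},
    {"tx":0,"ty":16,"tz":-2,"wx":0,"wy":0,"wz":0,"gripper":0},
    {"tx":0,"ty":30,"tz":-2,"wx":0,"wy":0,"wz":0,"gripper":0},
    {"tx":0,"ty":43,"tz":-2,"wx":0,"wy":0,"wz":0,"gripper":0},
    {"tx":0,"ty":52,"tz":-2,"wx":0,"wy":0,"wz":0,"gripper":0},
  ],
)

```text
time: 17.37
position: [0.5281, 0.0297, 0.0431]
tool_rot: [-2.026, -2.397, 0.006]
ft_force: [-2.6, -0.6, -5.4]
grip_width: 0.185
grip_force: 16.4
```

Call:
jog_arm(
  increments=[
    {"tx":0,"ty":2,"tz":0,"wx":0,"wy":0,"wz":0,"gripper":0},
    {"tx":0,"ty":4,"tz":0,"wx":0,"wy":0,"wz":0,"gripper":0},
    {"tx":0,"ty":6,"tz":0,"wx":0,"wy":0,"wz":0,"gripper":0},
    {"tx":0,"ty":7,"tz":0,"wx":0,"wy":0,"wz":0,"gripper":0},
    {"tx":0,"ty":7,"tz":0,"wx":0,"wy":0,"wz":0,"gripper":0},
  ],
)

```text
time: 17.78
position: [0.5346, 0.0308, 0.0434]
tool_rot: [-2.027, -2.398, 0.003]
ft_force: [-1.3, 0.1, -15.9]
grip_width: 0.188
grip_force: 15.7
```

Run:
```python
from plan import *
delta([]);print(fr(ctrl.get_state()["position"]))
```

```text
t 17.78 p [0.5346 0.0308 0.0434] phi 0.167 F [ -1.3   0.1 -15.9] w 0.188
[-96.31052445 -71.25690656]
```

Call:
jog_arm(
  increments=[
    {"tx":0,"ty":1,"tz":1,"wx":0,"wy":0,"wz":0,"gripper":0},
    {"tx":0,"ty":2,"tz":1,"wx":0,"wy":0,"wz":0,"gripper":0},
    {"tx":0,"ty":3,"tz":1,"wx":0,"wy":0,"wz":0,"gripper":0},
    {"tx":0,"ty":4,"tz":1,"wx":0,"wy":0,"wz":0,"gripper":0},
    {"tx":0,"ty":4,"tz":1,"wx":0,"wy":0,"wz":0,"gripper":0},
  ],
)

```text
time: 18.2
position: [0.5368, 0.0312, 0.0432]
tool_rot: [-2.025, -2.394, 0.007]
ft_force: [-10.2, -1.0, -4.7]
grip_width: 0.187
grip_force: 16.3
```

Call:
jog_arm(
  increments=[
    {"tx":0,"ty":1,"tz":0,"wx":0,"wy":0,"wz":0,"gripper":0},
    {"tx":0,"ty":2,"tz":0,"wx":0,"wy":0,"wz":0,"gripper":0},
    {"tx":0,"ty":2,"tz":0,"wx":0,"wy":0,"wz":0,"gripper":0},
    {"tx":0,"ty":2,"tz":0,"wx":0,"wy":0,"wz":0,"gripper":0},
    {"tx":0,"ty":2,"tz":0,"wx":0,"wy":0,"wz":0,"gripper":0},
  ],
)

```text
time: 18.62
position: [0.5368, 0.0312, 0.043]
tool_rot: [-2.023, -2.392, 0.011]
ft_force: [-16.3, -2.3, 0.5]
grip_width: 0.184
grip_force: 15.5
```

Run:
```python
from plan import *
delta([]);print(fr(ctrl.get_state()["position"]))
```

```text
t 18.62 p [0.5368 0.0312 0.043 ] phi 0.166 F [-16.3  -2.3   0.5] w 0.184
[-94.05776536 -71.23458948]
```

Call:
jog_arm(
  increments=[
    {"tx":0,"ty":-2,"tz":0,"wx":0,"wy":0,"wz":0,"gripper":0},
    {"tx":0,"ty":-4,"tz":0,"wx":0,"wy":0,"wz":0,"gripper":0.6},
    {"tx":0,"ty":-4,"tz":0,"wx":0,"wy":0,"wz":0,"gripper":0.6},
    {"tx":0,"ty":-4,"tz":0,"wx":0,"wy":0,"wz":0,"gripper":0.6},
    {"tx":0,"ty":-4,"tz":0,"wx":0,"wy":0,"wz":0,"gripper":0.6},
  ],
)

```text
time: 19.03
position: [0.5411, 0.0314, 0.0456]
tool_rot: [2.026, 2.396, 0.007]
ft_force: [0.0, -0.5, -0.5]
grip_width: 0.404
grip_force: 0.0
```

Call:
jog_arm(
  increments=[
    {"tx":0,"ty":-4,"tz":-8,"wx":0,"wy":0,"wz":0,"gripper":0.6},
    {"tx":0,"ty":-4,"tz":-30,"wx":0,"wy":0,"wz":0,"gripper":0.8},
    {"tx":0,"ty":-4,"tz":-65,"wx":0,"wy":0,"wz":0,"gripper":1},
    {"tx":0,"ty":-4,"tz":-98,"wx":0,"wy":0,"wz":0,"gripper":1},
    {"tx":0,"ty":-4,"tz":-125,"wx":0,"wy":0,"wz":0,"gripper":1},
  ],
)

```text
time: 19.45
position: [0.5353, 0.03, 0.1722]
tool_rot: [2.028, 2.396, 0.005]
ft_force: [0.6, 1.0, -0.2]
grip_width: 0.784
grip_force: 0.0
```

Run:
```python
from plan import *
from fit import *
S=vision.get_image("side");T=vision.get_image("top");g={}
for c,i,u in(("side",S,231),("top",T,284)):
    d=min(vision.spot_in(c,"salt_shaker"),key=lambda d:abs((d["bbox"][0]+d["bbox"][2])/2-u));g[c]=d["bbox"];print(c,d)
o=lambda b:np.array([(b[0]+b[2])/2,(b[1]+b[3])/2])
# fit shaker axis: silhouettes of a 44 mm body up to 70 and 34 mm top up to 90
a=np.linspace(0,2*np.pi,24)
P=np.vstack([np.c_[r*np.cos(a),r*np.sin(a),0*a+z] for r,z in((.022,0),(.022,.06),(.017,.07),(.017,.08),(.008,.09))])
def bb(i,p): q=np.array([proj(i,x+[*p,0]) for x in P]);return np.r_[q.min(0),q.max(0)]
for cs in(["side"],["top"],["side","top"]):
    r=least_squares(lambda p:np.concatenate([bb({"side":S,"top":T}[c],p)-g[c] for c in cs]),[.434,-.15]);print(cs,r.x,np.round(r.fun,1))
h=[*rw(0,5),.167];p,e=fit_holder([S],h,pad=25);print("holder fit rail",fr(p),p[2],e)
p=r.x;delta([(p[0]+.001,p[1],.155,0.),(p[0]+.001,p[1],.042,0.)])
im=cv2.convertScaleAbs(cv2.resize(S["color"][170:245,215:315],None,fx=8,fy=8,interpolation=cv2.INTER_CUBIC),alpha=1.5)
L=[[(-33,-3,44),(33,-3,44),(33,63,44),(-33,63,44),(-33,-3,44)],[(-6,-64,80),(6,-64,80),(6,-20,80),(-6,-20,80),(-6,-64,80)]]
draw(S,im,8,215,170,h,L,(0,0,255));cv2.imwrite("pics/m1.png",im)
```

```text
side {'bbox': [212.8, 267.0, 234.8, 309.7], 'conf': 0.8}
top {'bbox': [277.5, 223.7, 291.3, 237.8], 'conf': 0.59}
['side'] [ 0.41829932 -0.45803047] [ 0.2  0.1 -0.2 -0.1]
['top'] [ 0.43614689 -0.15511241] [-0.8 -0.4  0.8  0.4]
['side', 'top'] [ 0.42263791 -0.24500284] [  3.1 -45.7  -1.2 -53.   27.7   4.1  30.6   4.6]
holder fit rail [-4.71804613 -3.06761574] 0.05532667704999241 265.17937409890425
t 19.65 p [0.5352 0.0306 0.1702] phi 0.167 F [ 0.3  0.2 -0.3] w 0.949
   [-253.2 -155.8   14.4] [ 0.003 -0.001  0.167] calls 1.5
   [  0.   0. 113.] [0. 0. 0.] calls 0.6
```

View pics/m1.png

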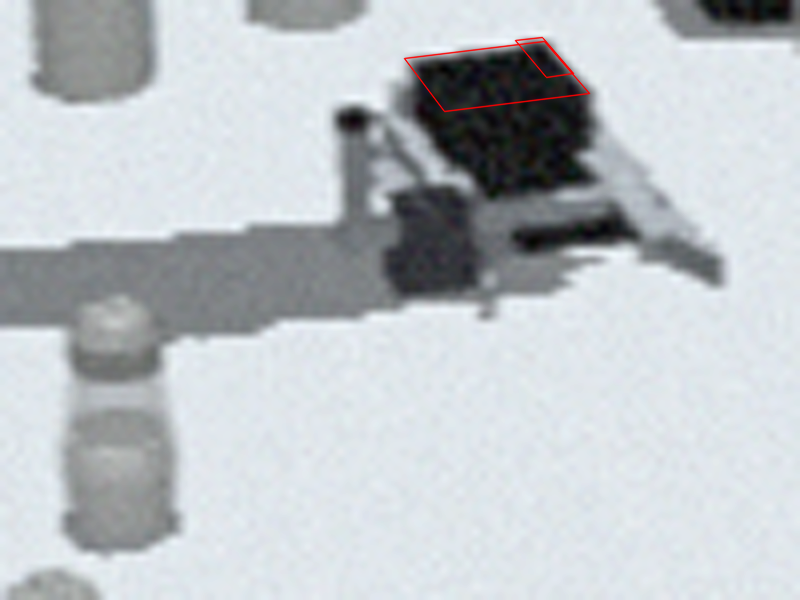

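Holder sits home with tray outline matching, bar closed behind the fin (m1: knob (353,118), bar visible to (610,230)); meant shaker at (120,425), untouched. Go to the shaker.

Call:
jog_arm(
  increments=[
    {"tx":-20,"ty":-15,"tz":0,"wx":0,"wy":0,"wz":0,"gripper":1},
    {"tx":-45,"ty":-35,"tz":0,"wx":0,"wy":0,"wz":0,"gripper":1},
    {"tx":-75,"ty":-58,"tz":0,"wx":0,"wy":0,"wz":0,"gripper":1},
    {"tx":-105,"ty":-81,"tz":0,"wx":0,"wy":0,"wz":0,"gripper":1},
    {"tx":-132,"ty":-102,"tz":0,"wx":0,"wy":0,"wz":0,"gripper":1},
  ],
)

```text
time: 20.07
position: [0.4535, -0.1184, 0.1674]
tool_rot: [-2.028, -2.398, 0.002]
ft_force: [1.2, -0.7, -0.1]
grip_width: 0.999
grip_force: 0.0
```

Call:
jog_arm(
  increments=[
    {"tx":-20,"ty":-15,"tz":3,"wx":0,"wy":0,"wz":0.05,"gripper":1},
    {"tx":-33,"ty":-25,"tz":6,"wx":0,"wy":0,"wz":0.1,"gripper":1},
    {"tx":-33,"ty":-25,"tz":10,"wx":0,"wy":0,"wz":0.15,"gripper":1},
    {"tx":-33,"ty":-25,"tz":10,"wx":0,"wy":0,"wz":0.167,"gripper":1},
    {"tx":-33,"ty":-25,"tz":10,"wx":0,"wy":0,"wz":0.167,"gripper":1},
  ],
)

```text
time: 20.48
position: [0.4364, -0.1525, 0.158]
tool_rot: [-2.221, -2.221, 0.001]
ft_force: [0.3, -0.2, -0.7]
grip_width: 1.002
grip_force: 0.0
```

Run:
```python
from plan import *
from scipy.optimize import least_squares
S=vision.get_image("side")
a=np.linspace(0,2*np.pi,24)
P=np.vstack([np.c_[r*np.cos(a),r*np.sin(a),0*a+z] for r,z in((.022,0),(.022,.06),(.017,.07),(.017,.08),(.008,.09))])
def bb(i,p): q=np.array([proj(i,x+[*p,0]) for x in P]);return np.r_[q.min(0),q.max(0)]
r=least_squares(lambda p:bb(S,p)-[223.1,206.9,237.2,238.7],[.434,-.15]);print(r.x,r.fun)
delta([(.437,-.153,.042,0.)])
```

```text
[ 0.4392521  -0.15487217] [-1.11817869 -0.66898533  1.1363535   0.49666854]
t 20.53 p [ 0.4367 -0.1523  0.1583] phi 0.001 F [-1.2  0.4 -0. ] w 1.0
   [ -0.6   0.4 116.3] [-0.001  0.     0.001] calls 0.6
```

Call:
jog_arm(
  increments=[
    {"tx":-1,"ty":1,"tz":25,"wx":0,"wy":0,"wz":0,"gripper":1},
    {"tx":-1,"ty":1,"tz":55,"wx":0,"wy":0,"wz":0,"gripper":1},
    {"tx":-1,"ty":1,"tz":85,"wx":0,"wy":0,"wz":0,"gripper":1},
    {"tx":-1,"ty":1,"tz":108,"wx":0,"wy":0,"wz":0,"gripper":1},
    {"tx":-1,"ty":1,"tz":115,"wx":0,"wy":0,"wz":0,"gripper":1},
  ],
)

```text
time: 20.95
position: [0.4352, -0.1529, 0.0404]
tool_rot: [-2.216, -2.221, 0.008]
ft_force: [-1.3, 0.6, -1.0]
grip_width: 0.999
grip_force: 0.0
```

Call:
jog_arm(
  increments=[
    {"tx":0,"ty":0,"tz":0,"wx":0,"wy":0,"wz":0,"gripper":0.8},
    {"tx":0,"ty":0,"tz":0,"wx":0,"wy":0,"wz":0,"gripper":0.6},
    {"tx":0,"ty":0,"tz":0,"wx":0,"wy":0,"wz":0,"gripper":0.4},
    {"tx":0,"ty":0,"tz":0,"wx":0,"wy":0,"wz":0,"gripper":0.3},
    {"tx":0,"ty":0,"tz":0,"wx":0,"wy":0,"wz":0,"gripper":0.3},
  ],
  grip_force=12,
)

```text
time: 21.37
position: [0.4385, -0.1542, 0.0447]
tool_rot: [2.22, 2.221, 0.004]
ft_force: [-0.0, -0.1, 0.5]
grip_width: 0.706
grip_force: 0.0
```

Call:
jog_arm(
  increments=[
    {"tx":0,"ty":0,"tz":0,"wx":0,"wy":0,"wz":0,"gripper":0.3},
    {"tx":0,"ty":0,"tz":0,"wx":0,"wy":0,"wz":0,"gripper":0.3},
    {"tx":0,"ty":0,"tz":0,"wx":0,"wy":0,"wz":0,"gripper":0.3},
    {"tx":0,"ty":0,"tz":0,"wx":0,"wy":0,"wz":0,"gripper":0.3},
    {"tx":0,"ty":0,"tz":0,"wx":0,"wy":0,"wz":0,"gripper":0.3},
  ],
)

```text
time: 21.78
position: [0.4373, -0.1543, 0.0437]
tool_rot: [-2.221, -2.221, -0.0]
ft_force: [-1.3, -0.0, 3.1]
grip_width: 0.434
grip_force: 12.0
```

Run:
```python
from plan import *
t=rw(0,35);print(t)
delta([(.4367,-.152,.14,0),(*t,.14,.167),(*t,.063,.167)])
```

```text
[0.61188213 0.15161308]
t 21.78 p [ 0.4373 -0.1543  0.0437] phi -0.0 F [-1.3 -0.   3.1] w 0.434
   [  2.4  -0.6 -96.3] [ 0. -0. -0.] calls 0.5
   [303.6 175.2   0. ] [ 0.     0.    -0.167] calls 1.7
   [ 0.  0. 77.] [0. 0. 0.] calls 0.4
```

Call:
jog_arm(
  increments=[
    {"tx":0,"ty":0,"tz":-10,"wx":0,"wy":0,"wz":0,"gripper":0.3},
    {"tx":0,"ty":0,"tz":-35,"wx":0,"wy":0,"wz":0,"gripper":0.3},
    {"tx":0,"ty":0,"tz":-65,"wx":0,"wy":0,"wz":0,"gripper":0.3},
    {"tx":0,"ty":0,"tz":-95,"wx":0,"wy":0,"wz":0,"gripper":0.3},
    {"tx":0,"ty":0,"tz":-112,"wx":0,"wy":0,"wz":0,"gripper":0.3},
  ],
  grip_force=16,
)

```text
time: 22.2
position: [0.4384, -0.1549, 0.1582]
tool_rot: [2.221, 2.219, 0.004]
ft_force: [1.4, 0.8, -0.2]
grip_width: 0.427
grip_force: 15.7
```

Call:
jog_arm(
  increments=[
    {"tx":12,"ty":7,"tz":0,"wx":0,"wy":0,"wz":0,"gripper":0.3},
    {"tx":32,"ty":19,"tz":0,"wx":0,"wy":0,"wz":0,"gripper":0.3},
    {"tx":59,"ty":34,"tz":0,"wx":0,"wy":0,"wz":0,"gripper":0.3},
    {"tx":88,"ty":51,"tz":0,"wx":0,"wy":0,"wz":0,"gripper":0.3},
    {"tx":118,"ty":68,"tz":0,"wx":0,"wy":0,"wz":0,"gripper":0.3},
  ],
)

```text
time: 22.62
position: [0.5054, -0.0344, 0.1543]
tool_rot: [-2.221, -2.22, 0.001]
ft_force: [0.5, -0.2, -0.5]
grip_width: 0.425
grip_force: 15.7
```

Call:
jog_arm(
  increments=[
    {"tx":30,"ty":17,"tz":0,"wx":0,"wy":0,"wz":-0.03,"gripper":0.3},
    {"tx":60,"ty":35,"tz":0,"wx":0,"wy":0,"wz":-0.07,"gripper":0.3},
    {"tx":90,"ty":52,"tz":0,"wx":0,"wy":0,"wz":-0.11,"gripper":0.3},
    {"tx":118,"ty":68,"tz":0,"wx":0,"wy":0,"wz":-0.14,"gripper":0.3},
    {"tx":140,"ty":81,"tz":0,"wx":0,"wy":0,"wz":-0.167,"gripper":0.3},
  ],
)

```text
time: 23.03
position: [0.5864, 0.1079, 0.1532]
tool_rot: [-2.022, -2.402, 0.002]
ft_force: [0.4, -0.1, -0.8]
grip_width: 0.427
grip_force: 15.7
```

Run:
```python
from plan import *
t=rw(0,35);s=ctrl.get_state();delta([(*t,s["position"][2],.167)])
```

```text
t 23.03 p [0.5864 0.1079 0.1532] phi 0.172 F [ 0.4 -0.1 -0.8] w 0.427
   [38.7 32.6 -0.1] [-0.002 -0.001  0.005] calls 0.3
```

Call:
jog_arm(
  increments=[
    {"tx":15,"ty":12,"tz":0,"wx":0,"wy":0,"wz":0,"gripper":0.3},
    {"tx":28,"ty":24,"tz":0,"wx":0,"wy":0,"wz":0,"gripper":0.3},
    {"tx":38,"ty":32,"tz":0,"wx":0,"wy":0,"wz":0,"gripper":0.3},
    {"tx":38,"ty":32,"tz":0,"wx":0,"wy":0,"wz":0,"gripper":0.3},
    {"tx":38,"ty":32,"tz":0,"wx":0,"wy":0,"wz":0,"gripper":0.3},
  ],
)

```text
time: 23.45
position: [0.6109, 0.1466, 0.1542]
tool_rot: [-2.027, -2.399, 0.004]
ft_force: [-0.8, -0.5, -0.4]
grip_width: 0.432
grip_force: 15.7
```

Run:
```python
from plan import *
from fit import *
t=rw(0,35);s=ctrl.get_state();delta([(*t,.068,.167)])
S=vision.get_image("side")
h=[*rw(0,5),.167]
im=cv2.convertScaleAbs(cv2.resize(S["color"][145:215,230:310],None,fx=8,fy=8,interpolation=cv2.INTER_CUBIC),alpha=1.6)
L=[[(-33,-3,44),(33,-3,44),(33,63,44),(-33,63,44),(-33,-3,44)]]
draw(S,im,8,230,145,h,L,(0,0,255))
a=np.linspace(0,6.283,24);p=s["position"];zb=(p[2]-.0437)*1000
draw(S,im,8,230,145,[p[0],p[1],0],[[(22*np.cos(t),22*np.sin(t),zb) for t in a],[(17*np.cos(t),17*np.sin(t),zb+75) for t in a]],(0,255,0))
cv2.imwrite("pics/p1.png",im)
```

```text
t 23.45 p [0.6109 0.1466 0.1542] phi 0.168 F [-0.8 -0.5 -0.4] w 0.432
   [ 4.9  2.  86.2] [-0.002  0.001  0.001] calls 0.5
```

View pics/p1.png

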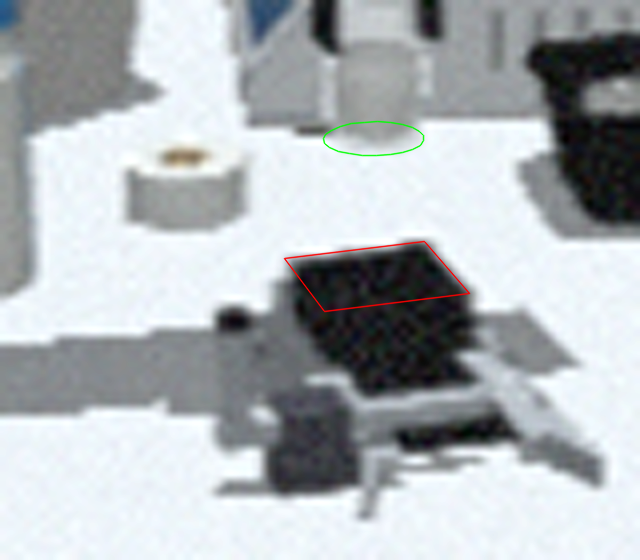

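Shaker held upright at (375,100), tray rim at (285–470,240–310); lower partway and recheck.

Call:
jog_arm(
  increments=[
    {"tx":3,"ty":1,"tz":10,"wx":0,"wy":0,"wz":0,"gripper":0.3},
    {"tx":3,"ty":1,"tz":25,"wx":0,"wy":0,"wz":0,"gripper":0.3},
    {"tx":3,"ty":1,"tz":36,"wx":0,"wy":0,"wz":0,"gripper":0.3},
    {"tx":3,"ty":1,"tz":40,"wx":0,"wy":0,"wz":0,"gripper":0.3},
    {"tx":3,"ty":1,"tz":40,"wx":0,"wy":0,"wz":0,"gripper":0.3},
  ],
)

```text
time: 23.92
position: [0.6108, 0.1488, 0.1139]
tool_rot: [-2.029, -2.397, 0.004]
ft_force: [0.5, -0.2, -0.8]
grip_width: 0.43
grip_force: 15.7
```

Run:
```python
from plan import *
t=rw(0,35);delta([(*t,.064,.167)])
vision.get_image("top");delta([(*t,.064,.167)])
vision.get_image("top");delta([(*t,.064,.167)])
```

```text
t 23.92 p [0.6108 0.1488 0.1139] phi 0.166 F [ 0.5 -0.2 -0.8] w 0.43
   [ 2.6  1.7 49.9] [-0.003  0.    -0.001] calls 0.3
t 23.97 p [0.6116 0.149  0.115 ] phi 0.166 F [-0.2 -0.2 -0.5] w 0.424
   [ 2.5  0.8 51. ] [-0.001  0.    -0.001] calls 0.3
t 24.02 p [0.6121 0.1492 0.1158] phi 0.166 F [ 0.3  0.1 -1.1] w 0.424
   [ 2.4  0.1 51.8] [ 0.    -0.    -0.001] calls 0.3
```

Call:
jog_arm(
  increments=[
    {"tx":2,"ty":0,"tz":12,"wx":0,"wy":0,"wz":0,"gripper":0.3},
    {"tx":2,"ty":0,"tz":28,"wx":0,"wy":0,"wz":0,"gripper":0.3},
    {"tx":2,"ty":0,"tz":40,"wx":0,"wy":0,"wz":0,"gripper":0.3},
    {"tx":2,"ty":0,"tz":47,"wx":0,"wy":0,"wz":0,"gripper":0.3},
    {"tx":2,"ty":0,"tz":50,"wx":0,"wy":0,"wz":0,"gripper":0.3},
  ],
)

```text
time: 24.43
position: [0.6108, 0.1514, 0.0639]
tool_rot: [-2.028, -2.398, 0.003]
ft_force: [-0.1, -0.1, -0.5]
grip_width: 0.429
grip_force: 15.7
```

Call:
jog_arm(
  increments=[
    {"tx":0,"ty":0,"tz":1,"wx":0,"wy":0,"wz":0,"gripper":0.3},
    {"tx":0,"ty":0,"tz":1,"wx":0,"wy":0,"wz":0,"gripper":0.3},
    {"tx":0,"ty":0,"tz":1,"wx":0,"wy":0,"wz":0,"gripper":0.3},
    {"tx":0,"ty":0,"tz":1,"wx":0,"wy":0,"wz":0,"gripper":0.3},
    {"tx":0,"ty":0,"tz":1,"wx":0,"wy":0,"wz":0,"gripper":0.3},
  ],
)

```text
time: 24.85
position: [0.6121, 0.1517, 0.0652]
tool_rot: [2.028, 2.399, 0.002]
ft_force: [-0.1, 0.3, -1.1]
grip_width: 0.429
grip_force: 15.7
```

Run:
```python
from plan import *
t=rw(0,35);delta([(*t,.064,.167)])
```

```text
t 24.85 p [0.6121 0.1517 0.0652] phi 0.167 F [-0.1  0.3 -1.1] w 0.429
   [-0.1 -0.3  1.2] [ 0.001 -0.     0.   ] calls 0.1
```

Not yet in contact; lower by small steps.

Call:
jog_arm(
  increments=[
    {"tx":0,"ty":0,"tz":1,"wx":0,"wy":0,"wz":0,"gripper":0.3},
    {"tx":0,"ty":0,"tz":1,"wx":0,"wy":0,"wz":0,"gripper":0.3},
    {"tx":0,"ty":0,"tz":2,"wx":0,"wy":0,"wz":0,"gripper":0.3},
    {"tx":0,"ty":0,"tz":2,"wx":0,"wy":0,"wz":0,"gripper":0.3},
    {"tx":0,"ty":0,"tz":2,"wx":0,"wy":0,"wz":0,"gripper":0.3},
  ],
)

```text
time: 25.27
position: [0.6121, 0.1517, 0.0637]
tool_rot: [2.028, 2.399, 0.002]
ft_force: [-1.4, -0.5, 4.5]
grip_width: 0.434
grip_force: 16.2
```

Run:
```python
from plan import *
t=rw(0,35);delta([(*t,.064,.167)])
```

```text
t 25.27 p [0.6121 0.1517 0.0637] phi 0.167 F [-1.4 -0.5  4.5] w 0.434
   [-0.  -0.2 -0.3] [ 0.001 -0.001 -0.   ] calls 0.1
```

Call:
jog_arm(
  increments=[
    {"tx":0,"ty":0,"tz":-1,"wx":0,"wy":0,"wz":0,"gripper":0.46},
    {"tx":0,"ty":0,"tz":-1,"wx":0,"wy":0,"wz":0,"gripper":0.5},
    {"tx":0,"ty":0,"tz":-1,"wx":0,"wy":0,"wz":0,"gripper":0.6},
    {"tx":0,"ty":0,"tz":-1,"wx":0,"wy":0,"wz":0,"gripper":0.8},
    {"tx":0,"ty":0,"tz":-1,"wx":0,"wy":0,"wz":0,"gripper":0.9},
  ],
)

```text
time: 25.68
position: [0.6117, 0.1516, 0.0634]
tool_rot: [-2.028, -2.399, 0.0]
ft_force: [-0.3, 0.2, 0.2]
grip_width: 0.643
grip_force: 0.0
```

Call:
jog_arm(
  increments=[
    {"tx":0,"ty":0,"tz":-1,"wx":0,"wy":0,"wz":0,"gripper":0.9},
    {"tx":0,"ty":0,"tz":-1,"wx":0,"wy":0,"wz":0,"gripper":0.9},
    {"tx":0,"ty":0,"tz":-10,"wx":0,"wy":0,"wz":0,"gripper":0.9},
    {"tx":0,"ty":0,"tz":-30,"wx":0,"wy":0,"wz":0,"gripper":0.9},
    {"tx":0,"ty":0,"tz":-60,"wx":0,"wy":0,"wz":0,"gripper":0.9},
  ],
)

```text
time: 26.1
position: [0.6098, 0.1512, 0.1222]
tool_rot: [-2.027, -2.397, 0.007]
ft_force: [0.5, 0.4, 0.6]
grip_width: 0.89
grip_force: 0.0
```

Call:
jog_arm(
  increments=[
    {"tx":0,"ty":0,"tz":-30,"wx":0,"wy":0,"wz":0,"gripper":0.9},
    {"tx":0,"ty":0,"tz":-60,"wx":0,"wy":0,"wz":0,"gripper":0.9},
    {"tx":0,"ty":0,"tz":-80,"wx":0,"wy":0,"wz":0,"gripper":0.9},
    {"tx":0,"ty":0,"tz":-90,"wx":0,"wy":0,"wz":0,"gripper":0.9},
    {"tx":0,"ty":0,"tz":-90,"wx":0,"wy":0,"wz":0,"gripper":0.9},
  ],
)

```text
time: 26.52
position: [0.6132, 0.1518, 0.2167]
tool_rot: [2.027, 2.397, 0.007]
ft_force: [1.1, -0.2, 0.1]
grip_width: 0.905
grip_force: 0.0
```

Run:
```python
from plan import *
from fit import *
delta([]);S=vision.get_image("side");t=rw(0,35)
print("shaker base",proj(S,(*t,.02)),"top",proj(S,(*t,.11)))
for n in("salt_shaker","bolt_knob","tall_shaker","label_roll","holder","lidded_cup","jug"):
    print(n,[(d['conf'],np.round(d['bbox']).tolist()) for d in vision.spot_in("side",n)[:5]])
```

```text
t 26.52 p [0.6132 0.1518 0.2167] phi 0.167 F [ 1.1 -0.2  0.1] w 0.905
shaker base [276.50736728 185.14991034] top [276.30013136 161.45790816]
salt_shaker [(0.87, [189.0, 257.0, 208.0, 296.0]), (0.77, [272.0, 159.0, 283.0, 184.0]), (0.67, [215.0, 268.0, 232.0, 309.0]), (0.65, [214.0, 239.0, 231.0, 270.0])]
bolt_knob [(0.64, [256.0, 182.0, 293.0, 204.0])]
tall_shaker [(0.91, [222.0, 140.0, 234.0, 183.0])]
label_roll [(0.63, [246.0, 162.0, 258.0, 177.0])]
holder [(0.68, [266.0, 172.0, 294.0, 204.0])]
lidded_cup [(0.84, [326.0, 231.0, 353.0, 263.0])]
jug [(0.61, [284.0, 256.0, 344.0, 332.0])]
```

Shaker found upright in the tray (bbox 272–283 × 159–184, where expected), bolt still shut, bystanders unchanged. Handing in.

```bash
python3 -c "
from bench import ctrl
print(ctrl.close_job())"
```

```text
the job is handed in; nothing more can be done
None
```

The job is handed in at about 27 s: I drew the bolt fully back, slid the holder home against the stop, shut the bolt behind it, and stood the salt shaker upright in the tray, with the other things showing no sign of having moved; the judge's result was not shown.

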